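# Spring check of a two-axis mirror mount

### The job

Check the two corner springs of the mirror mount that lies flat on the bench: press its left corner down until that corner's pointer is level with the index mark on its scale, hold it there for about a second without going on past the mark, and let the corner spring all the way back up; then do the same at the right corner. Only press: do not touch the mirror glass or the pointers, and do not pick up or shift anything that stands around.

Things in the scene. Friction and masses are not known exactly. Their poses are not given: they have to be found in the camera images.
- mount: fixed mirror mount. Origin: on the bench under the pivot, the mount corner nearest the robot. Own +y: level, from pivot to LEFT corner and left scale; own +x: to RIGHT corner and right scale. A square aluminium tilt plate, 124x124x8 mm, lies on the pivot; tilt axes cross it 60 mm above the bench. White upright scales, 44 mm wide, 88 mm high, stand 209 mm from the pivot, behind the pointer tips
- left_pad (a point): top centre of the left press pad: dark, round, 22 mm across, 7 mm proud, on the plate's left corner, 100 mm from the pivot, 71 mm above the bench at rest. Pressed down it sinks on a spring (about 4 N starts it, 10 N at 15 mm, end of travel 21 mm) and springs back on release. The left pointer tip sinks 2 mm per mm of pad travel; the right corner stays up
- right_pad (a point): the same on the right corner of the tilt plate; it drives the right pointer
- left_pointer: dark thin pointer that sticks out 90 mm beyond the left corner, fixed to the tilt plate. Origin: its tip, 200 mm from the pivot, 60 mm above the bench at rest; it sinks as the left corner is pressed. Not to be touched.
- right_pointer: the same beyond the right corner; origin at its tip
- left_mark: index mark of the left scale: a dark line 2 mm thick on a 12 x 10 x 10 mm rider clipped to the scale, right beside the path of the pointer tip. Origin: the line, at mid thickness. It stands 14 to 30 mm below the resting pointer tip. Pressed rightly, the tip is as high as this origin.
- right_mark: the same on the right scale, set at its own height, for the right pointer
- left_tilt (a joint): tilt of the plate by which the left corner sinks, rad: 0 at rest, up to 0.21 pressed
- right_tilt (a joint): tilt by which the right corner sinks, rad: 0 at rest, up to 0.21 pressed
- mirror: round mirror glass, 55 mm across, in the middle of the tilt plate; origin at its centre; its face is 69 mm above the bench, 71 mm from each press pad's centre. Not to be touched.
- vial: loose clear vial with a white cap, 57 mm across, 101 mm tall, beyond the mount between the two scales; origin under its base
- carton: loose small carton, 34 x 79 x 46 mm, beside the mount; origin under its base
- bottle_low: loose low reagent bottle, 69 mm across, 117 mm tall, beside the mount; origin under its base
- bottle_tall: loose tall reagent bottle, 105 mm across, 210 mm tall, to the right behind; origin under its base

How it is judged:
By the outcome, as a careful person would: the job done as asked, in the order asked, and still so for the second after the job is handed in, with the robot touching nothing.
It also fails if it takes over 56 s, if anything falls off the work surface, if the arm or the gripper's body presses on something with over 40 N, if the wrist force passes 120 N, or if a joint passes its speed limit or range.

### The arm

A 6-joint arm with a two-finger parallel gripper is mounted at the origin on a cart in front of the work surface, level with it; the furniture and walls round the work are solid. World frame = base frame: x ahead of the robot, y to its left, z up, the work surface at z = 0. Lengths are in m, angles in rad, forces in N, time in s.
With the tool pointing down it reaches from about 0.3 to 0.825 m from the base axis. Payload 5.4 kg.
Tool frame: the origin (TCP) lies at the very end of the fingers, on their centre line; the grasp point (between the pads) lies 19 mm behind it; z points along the fingers, x is the direction in which the jaws open and shut, and the axes are right-handed (so a half turn about z gives the same grasp; the last joint's range is limited). The gripper opens to 92 mm and grips with 3 to 60 N. Pads are 20 mm wide; open, the fingers measure 128 mm over their backs; the gripper's body (75 mm by 189 mm) begins 69 mm behind the grasp point.
Start: joints at [-1.499, 0.158, 1.597, -0, 1.386, -0.21], TCP at [0.16, -0.552, 0.215] pointing down, gripper open.
Joint ranges: [-2.91, 2.91], [-0.94, 2.29], [0.18, 2.7], [-1.29, 4.43], [0.17, 2.64], [-3, 3]. Speed limits (rad/s): [2.57, 2.57, 3.14, 3.14, 3.14, 3.14].

### API

Orientations are given as a rotation vector (axis times angle).
In Python, from workcell import bot gives the robot as it stands. Calls block until the motion is done:
- bot.goto(position, orientation): joint-space move of the TCP to a pose.
- bot.line_to(position, rot=None, max_speed=0.15): straight line of the TCP; rot=None keeps the orientation; max_speed is the mean speed in m/s.
- bot.set_joints(angles): joint-space move.
- bot.set_gripper(opening, newtons=None): opening from 0.0 (shut) to 1.0 (fully open); newtons is the grip in N (None keeps the last); returns when the fingers have stopped.
- bot.hold(seconds).
- bot.inverse_kinematics(position, orientation): joint angles nearest the present ones, or None.
- bot.read_camera(name): name is "scene" or "top" or "wrist"; returns a dict with "pixels" (384x512x3 uint8, blue, green, red), "fx", "fy", "cx", "cy" (pixels), "R" (3x3) and "t" (3): a world point X has camera coordinates R X + t. Camera axes: x right, y down, z forward; pixel columns grow to the right and rows downward; lengths in m; the calibration is good to about 2 mm. A picture is of the moment at which its call begins. There is no depth.
A pose or a line that the arm cannot do raises bot.MotionError and nothing moves.
- bot.job_done(): hands the job in, once; it reports no verdict.
Readings, each from a call of its own:
- bot.current_clock(): time.
- bot.current_joints(): joint angles.
- bot.current_joint_vel(): joint speeds.
- bot.current_effort(): joint torques, N m.
- bot.current_ee_pos(): TCP position.
- bot.current_tool_rot(): TCP orientation.
- bot.current_contact_force(): force on the tool from outside, world axes, zero at the start.
- bot.current_ft_torque(): the same for the moment, N m.
- bot.current_opening(): opening from 0.0 (shut) to 1.0 (fully open).
Only numpy, scipy, OpenCV 4.12 (cv2) and the standard library are available. Lean on these libraries where they do the work, as an engineer would, in place of code of your own. Each camera call takes 0.05 s, during which the arm holds its last target.

## Working session

There is one attempt and no reset: what is moved stays moved. The work goes in short steps, each a Python script; the robot and the scene stay as the last script left them, time stands still between calls to the robot, and variables do not carry over. Pictures are saved under pics/ and viewed, and the job is handed in when it is done.

```bash
ls; mkdir -p pics
python3 - <<'E'
from workcell import bot
import cv2,numpy as np
for n in ["scene","top","wrist"]:
    c=bot.read_camera(n)
    cv2.imwrite(f"pics/{n}0.png",c["pixels"]); np.savez(f"pics/{n}0.npz",**c)
    print(n,c["fx"],c["fy"],c["cx"],c["cy"],"\n",np.round(c["R"],4),c["t"], "pos",-c["R"].T@c["t"])
print(bot.current_clock(),bot.current_contact_force(),bot.current_tool_rot())
E
```

```text
pics
scene 433.9165904031774 433.9165904031774 254.5072739944697 191.63924764517907 
 [[-0.7958 -0.6055  0.0083]
 [-0.3579  0.4593 -0.813 ]
 [ 0.4884 -0.6499 -0.5822]] [0.40377334 0.27274195 0.85684378] pos [4.34606330e-04 6.76103864e-01 7.17276594e-01]
top 421.69616121596704 421.69616121596704 254.957941679475 193.1003316212058 
 [[ 0.0248 -0.9996 -0.0143]
 [-0.9842 -0.0219 -0.1755]
 [ 0.1751  0.0184 -0.9844]] [-0.05416227  0.53749361  1.14088775] pos [ 0.33058426 -0.06339599  1.21661531]
wrist 337.07844728463 337.07844728463 250.43684974875018 189.6922872633675 
 [[ 0.2784 -0.9605 -0.0019]
 [-0.9192 -0.267   0.2893]
 [-0.2784 -0.0788 -0.9572]] [-0.57487532 -0.03190765  0.39327655] pos [ 0.24018253 -0.52966441  0.38462207]
0.15 [-0.11055389 -0.19496248  0.97471316] [-2.51059356e+00  1.88675701e+00  1.50733272e-03]
```

View pics/scene0.png

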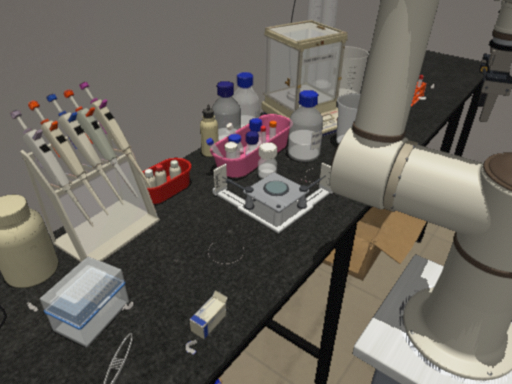

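View pics/top0.png

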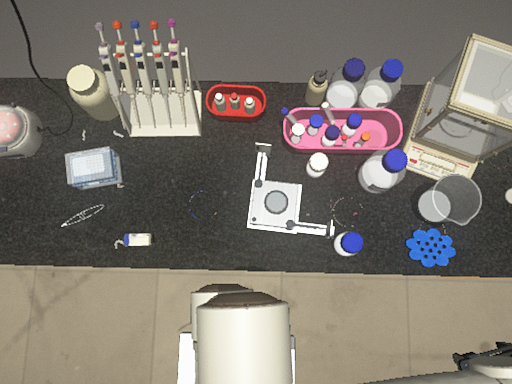

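View pics/wrist0.png

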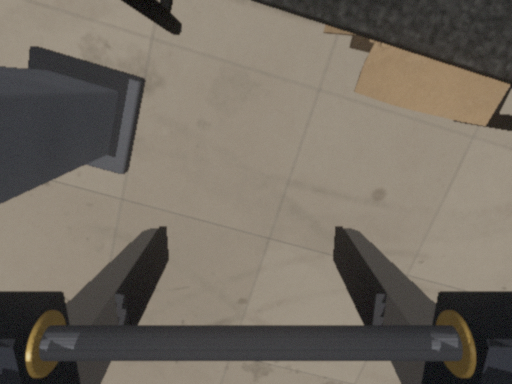

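The top view shows the mount's pivot corner near (250,228), the left pad near (259,183), the right pad near (291,224), and the mirror at (276,202). The low bottle is close beside the right scale at (348,243). I'll enlarge both views.

Run:
```python
import cv2
a=cv2.imread("pics/top0.png")[135:260,235:375]; cv2.imwrite("pics/topz.png",cv2.resize(a,None,fx=4.8,fy=4.8,interpolation=cv2.INTER_CUBIC))
a=cv2.imread("pics/scene0.png")[140:235,205:345]; cv2.imwrite("pics/scenez.png",cv2.resize(a,None,fx=5.5,fy=5.5,interpolation=cv2.INTER_CUBIC))
```

```text
(no output)
```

View pics/topz.png

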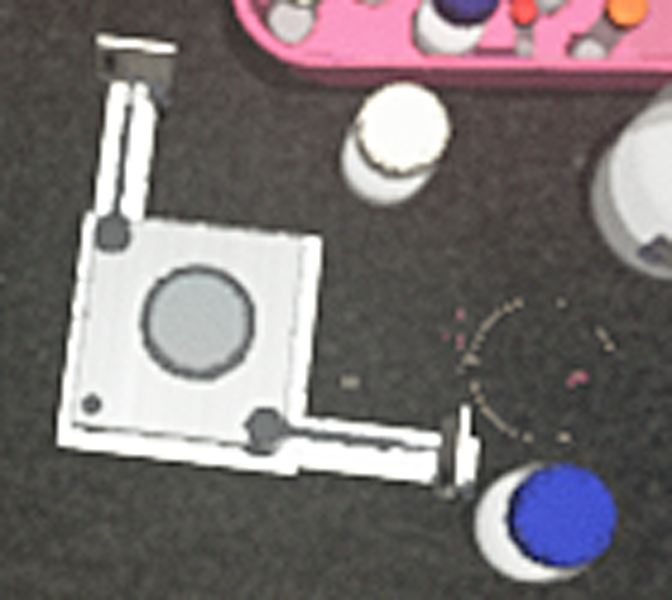

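View pics/scenez.png

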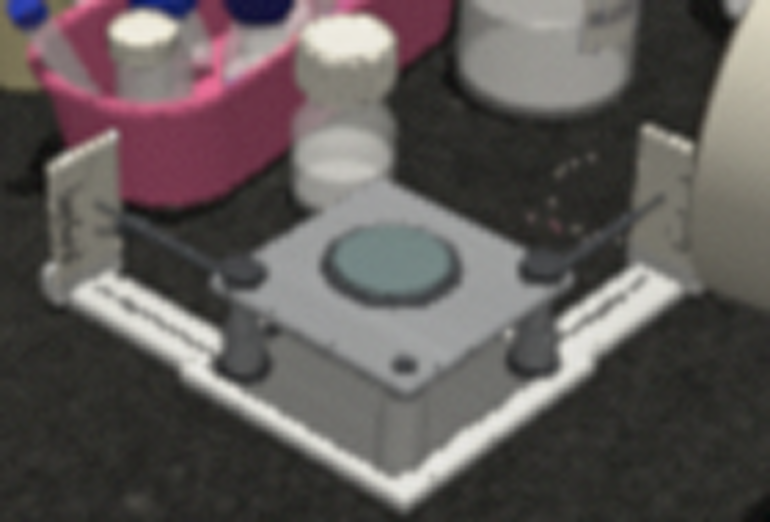

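```bash
cat > h.py <<'E'
import numpy as np, cv2
from scipy.spatial.transform import Rotation as Ro
def proj(c,X):
    X=np.atleast_2d(X); p=X@c["R"].T+c["t"]
    return np.c_[c["fx"]*p[:,0]/p[:,2]+c["cx"], c["fy"]*p[:,1]/p[:,2]+c["cy"]]
def ray(c,u,v):
    R=c["R"]; d=R.T@np.array([(u-c["cx"])/c["fx"],(v-c["cy"])/c["fy"],1.]); return -R.T@c["t"],d
def onz(c,u,v,z):
    o,d=ray(c,u,v); return o+d*(z-o[2])/d[2]
def onplane(c,u,v,n,k):
    o,d=ray(c,u,v); return o+d*(k-n@o)/(n@d)
def m2w(m,P):
    P=np.atleast_2d(P).astype(float); c,s=np.cos(m[2]),np.sin(m[2])
    return np.c_[m[0]+c*P[:,0]-s*P[:,1], m[1]+s*P[:,0]+c*P[:,1], P[:,2]]
E
python3 - <<'E'
from h import *
from scipy.optimize import least_squares
t=np.load("pics/top0.npz"); s=np.load("pics/scene0.npz")
zt=lambda u,v:((u+.5)/4.8-.5+235,(v+.5)/4.8-.5+135)
zs=lambda u,v:((u+.5)/5.5-.5+205,(v+.5)/5.5-.5+140)
P=np.array([[0,.1,.071],[.1,0,.071],[.05,.05,.069]])
ot=np.array([zt(113,232),zt(266,428),zt(198,322)])
os_=np.array([zs(240,268),zs(546,262),zs(392,262)])
Ps=P.copy()
for name,f in [("top",lambda m:proj(t,m2w(m,P))-ot),("scene",lambda m:proj(s,m2w(m,P))-os_),("both",lambda m:np.r_[proj(t,m2w(m,P))-ot,proj(s,m2w(m,P))-os_])]:
    r=least_squares(lambda m:f(m).ravel(),[.4,-.05,-1.6]); print(name,r.x,np.round(r.fun,2))
m=r.x
print("pads",m2w(m,P)); 
tips=np.array([[0,.2,.06],[.2,0,.06]])
print("tips",m2w(m,tips),proj(s,m2w(m,tips)),[zs(100,207),zs(662,198)])
print("vial",onz(t,*zt(403,128),.101),"low",onz(t,*zt(563,515),.117),"tall",onz(t,395,160,.21))
E
```

```text
top [ 0.46473608 -0.04135375 -1.68064556] [ 0.81 -0.32  0.48 -0.73 -1.29  1.07]
scene [ 0.46484792 -0.04014752 -1.66525324] [ 0.57 -0.45 -0.72 -0.26  0.14  0.82]
both [ 0.46513833 -0.04079183 -1.67575998] [ 0.44 -0.49  0.3  -1.06 -1.57  0.82  0.91 -0.77 -0.36 -0.25  0.48  0.67]
pads [[ 0.56458797 -0.05126893  0.071     ]
 [ 0.45466123 -0.14024146  0.071     ]
 [ 0.5096246  -0.0957552   0.069     ]]
tips [[ 0.6640376  -0.06174603  0.06      ]
 [ 0.44418412 -0.2396911   0.06      ]] [[222.76182892 176.25297842]
 [325.66476358 175.25435693]] [(222.77272727272728, 177.22727272727272), (324.95454545454544, 175.5909090909091)]
vial [ 0.62073258 -0.21321296  0.101     ] low [ 0.40357782 -0.29674161  0.117     ] tall [ 0.59952285 -0.38521752  0.21      ]
```

```bash
cat >> h.py <<'E'
m0=np.array([0.4651,-0.0408,-1.6758])
w0=dict(np.load("pics/wrist0.npz"))
_Rt=Ro.from_rotvec([-2.51059356e+00,1.88675701e+00,1.50733272e-03]).as_matrix(); _tp=np.array([0.16,-0.552,0.215])
# camera in tool frame
C_R=w0["R"]@_Rt               # Xcam=C_R Xtool + C_t
C_t=w0["R"]@_tp+w0["t"]
def campose(Rt,p):            # predicted camera for a tool pose
    R=C_R@Rt.T; c=dict(w0); c["R"]=R; c["t"]=C_t-R@p; return c
def toolrot(x,z):             # tool x hint, tool z
    z=z/np.linalg.norm(z); x=x-z*(x@z); x/=np.linalg.norm(x); return np.c_[x,np.cross(z,x),z]
E
python3 - <<'E'
from h import *
from workcell import bot
print("cam in tool",-C_R.T@C_t,"fwd",C_R[2],"right",C_R[0], "tcp px",C_t, bot.current_ee_pos())
cam=-C_R.T@C_t
own=lambda v:(m2w([0,0,m0[2]],[v])[0])
for side,u,l in [("L",own([0,1,0]),own([1,0,0])),("R",own([1,0,0]),own([0,1,0]))]:
    tip=m2w(m0,[[0,.2,.05]] if side=="L" else [[.2,0,.05]])[0]
    for e in (25,30,35,40):
      for D in (.25,.28):
        for sg in (1,-1):
          # want camera fwd = cos e u - sin e z ; camera under
          f=np.cos(np.radians(e))*u-np.sin(np.radians(e))*np.array([0,0,1])
          h=np.cross(u,[0,0,1])*sg
          Rc=np.vstack([h,np.cross(f,h),f])   # rows: x right,y down,z
          Rt=Rc.T@C_R
          pc=tip-D*f
          p=pc-Rt@cam
          q=bot.inverse_kinematics(p,Ro.from_matrix(Rt).as_rotvec())
          print(side,e,D,sg,np.round(p,3),"z",np.round(Rt[:,2],2),"cam",np.round(pc,3),None if q is None else np.round(q,2))
E
```

```text
cam in tool [ 0.00060896 -0.08327714 -0.16960044] fwd [-3.56556909e-04  2.89597706e-01  9.57148391e-01] right [ 9.99999871e-01 -2.43939534e-04  4.46327023e-04] tcp px [-0.00055358  0.03059249  0.18644988] [ 0.15985299 -0.55183245  0.21385048]
L 25 0.25 1 [ 0.594 -0.054  0.049] z [ 0.98 -0.1  -0.14] cam [ 0.439 -0.038  0.156] [-0.52  0.61  2.39  2.71  1.29 -1.51]
L 25 0.25 -1 [ 0.62  -0.058  0.105] z [ 0.74 -0.08 -0.67] cam [ 0.439 -0.038  0.156] None
L 25 0.28 1 [ 0.567 -0.051  0.062] z [ 0.98 -0.1  -0.14] cam [ 0.412 -0.035  0.168] [-0.57  0.54  2.47  2.67  1.31 -1.51]
L 25 0.28 -1 [ 0.592 -0.055  0.117] z [ 0.74 -0.08 -0.67] cam [ 0.412 -0.035  0.168] [-0.43 -0.14  2.35  1.12  0.27 -2.9 ]
L 30 0.25 1 [ 0.594 -0.054  0.055] z [ 0.97 -0.1  -0.23] cam [ 0.449 -0.039  0.175] [-0.51  0.46  2.42  2.7   1.11 -1.46]
L 30 0.25 -1 [ 0.624 -0.058  0.108] z [ 0.68 -0.07 -0.73] cam [ 0.449 -0.039  0.175] [-0.39 -0.02  2.21  0.73  0.29 -2.49]
L 30 0.28 1 [ 0.568 -0.051  0.07 ] z [ 0.97 -0.1  -0.23] cam [ 0.423 -0.036  0.19 ] [-0.56  0.37  2.51  2.65  1.11 -1.45]
L 30 0.28 -1 [ 0.599 -0.055  0.12
[... 2218 characters left out ...]
 z [-0.1  -0.94 -0.31] cam [ 0.468 -0.012  0.211] [ 0.08  0.59  1.88 -1.23  1.43 -2.23]
R 35 0.28 -1 [ 0.45  -0.181  0.129] z [-0.06 -0.61 -0.79] cam [ 0.468 -0.012  0.211] [-0.22  0.08  2.02 -0.76  1.1   0.26]
R 40 0.25 1 [ 0.452 -0.172  0.067] z [-0.1  -0.91 -0.39] cam [ 0.464 -0.049  0.211] [ 0.01  0.54  1.93 -1.23  1.32 -2.26]
R 40 0.25 -1 [ 0.447 -0.211  0.114] z [-0.06 -0.54 -0.84] cam [ 0.464 -0.049  0.211] [-0.34  0.06  2.03 -0.68  1.02  0.12]
R 40 0.28 1 [ 0.454 -0.149  0.087] z [-0.1  -0.91 -0.39] cam [ 0.467 -0.026  0.23 ] [ 0.05  0.51  1.92 -1.19  1.37 -2.3 ]
R 40 0.28 -1 [ 0.449 -0.188  0.134] z [-0.06 -0.54 -0.84] cam [ 0.467 -0.026  0.23 ] [-0.29  0.03  2.01 -0.66  1.08  0.13]
```

```bash
cat >> h.py <<'E'
def own(v,m=m0): return m2w([0,0,m[2]],[v])[0]
def frame(side,m=m0):
    return (own([0,1,0],m),own([1,0,0],m)) if side=="L" else (own([1,0,0],m),own([0,1,0],m))
def pt(side,r,l,z,m=m0):   # r along pointer, l inward lateral
    return m2w(m,[[l,r,z]] if side=="L" else [[r,l,z]])[0]
def pressR(side,phi,sgn=1,m=m0):
    u,inn=frame(side,m); Z=np.array([0,0,1.]); y=inn*sgn
    z=-np.cos(phi)*Z+np.sin(phi)*y
    x=np.cross(y,z); return toolrot(x,z)
E
python3 - <<'E'
from h import *
from workcell import bot
for side in "LR":
  for sgn in (1,-1):
    for ph in (0,10,20,30):
      Rt=pressR(side,np.radians(ph),sgn); p=pt(side,.1,0,.09)
      q=bot.inverse_kinematics(p,Ro.from_matrix(Rt).as_rotvec())
      c=campose(Rt,pt(side,.1,0,.071))
      print(side,sgn,ph,None if q is None else np.round(q,2),np.round(proj(c,[pt(side,.2,0,.06),pt(side,.2,0,.04),pt(side,.2,.01,.04),pt(side,.2,-.01,.04)])).tolist())
E
```

```text
L 1 0 [-0.3   0.27  1.73 -0.    1.14 -0.2 ] [[421.0, 237.0], [406.0, 223.0], [404.0, 238.0], [408.0, 209.0]]
L 1 10 [-0.2   0.28  1.72 -0.19  1.13 -0.02] [[421.0, 234.0], [407.0, 216.0], [404.0, 229.0], [410.0, 202.0]]
L 1 20 [-0.11  0.32  1.71 -0.39  1.14  0.16] [[422.0, 231.0], [409.0, 209.0], [405.0, 221.0], [414.0, 196.0]]
L 1 30 [-0.02  0.38  1.68 -0.57  1.19  0.33] [[423.0, 229.0], [412.0, 203.0], [406.0, 213.0], [418.0, 192.0]]
L -1 0 [-0.3   0.27  1.73  0.    1.14  2.94] [[78.0, 237.0], [94.0, 223.0], [92.0, 209.0], [96.0, 238.0]]
L -1 10 [-0.4   0.28  1.73  0.18  1.19  2.77] [[78.0, 234.0], [92.0, 216.0], [89.0, 202.0], [95.0, 229.0]]
L -1 20 [-0.49  0.31  1.72  0.34  1.27  2.63] [[77.0, 231.0], [90.0, 209.0], [85.0, 196.0], [94.0, 221.0]]
L -1 30 [-0.57  0.37  1.69  0.47  1.36  2.5 ] [[76.0, 229.0], [87.0, 203.0], [81.0, 192.0], [93.0, 213.0]]
R 1 0 [-0.55  0.04  1.99 -0.    1.12 -2.02] [[78.0, 237.0], [94.0, 223.0], [96.0, 238.0], [92.0, 209.0]]
R 1 10 [-0.61 -0.1   2.14  0.1   0.96 -2.13] [[78.0, 234.0], [92.0, 216.0], [95.0, 229.0], [89.0, 202.0]]
R 1 20 [-0.69 -0.24  2.29  0.26  0.82 -2.31] [[77.0, 231.0], [90.0, 209.0], [94.0, 221.0], [85.0, 196.0]]
R 1 30 [-0.78 -0.36  2.43  0.5   0.71 -2.57] [[76.0, 229.0], [87.0, 203.0], [93.0, 213.0], [81.0, 192.0]]
R -1 0 [-0.55  0.04  1.99 -0.    1.12  1.12] [[421.0, 237.0], [406.0, 223.0], [408.0, 209.0], [404.0, 238.0]]
R -1 10 [-0.51  0.19  1.84 -0.07  1.28  1.19] [[421.0, 234.0], [407.0, 216.0], [410.0, 202.0], [404.0, 229.0]]
R -1 20 [-0.47  0.33  1.69 -0.12  1.45  1.24] [[422.0, 231.0], [409.0, 209.0], [414.0, 196.0], [405.0, 221.0]]
R -1 30 [-0.44  0.48  1.55 -0.17  1.61  1.27] [[423.0, 229.0], [412.0, 203.0], [418.0, 192.0], [406.0, 213.0]]
```

```bash
cat >> h.py <<'E'
def viewpose(side,e,D,sg=-1,m=m0,zt=.05):
    cam=-C_R.T@C_t; u,_=frame(side,m); e=np.radians(e)
    f=np.cos(e)*u-np.sin(e)*np.array([0,0,1]); h=np.cross(u,[0,0,1])*sg
    Rt=np.vstack([h,np.cross(f,h),f]).T@C_R
    return pt(side,.2,0,zt,m)-D*f-Rt@cam, Ro.from_matrix(Rt).as_rotvec()
def shot(bot,name,cam="wrist"):
    c=bot.read_camera(cam); cv2.imwrite(f"pics/{name}.png",c["pixels"]); np.savez(f"pics/{name}.npz",**c); return c
E
python3 - <<'E'
from h import *
from workcell import bot
p,r=viewpose("R",32,.27)
bot.goto(p+[0,0.0,.1],r); print(bot.current_clock(),bot.current_ee_pos())
bot.line_to(p,max_speed=.2); print(bot.current_clock(),bot.current_ee_pos(),p)
bot.hold(.2)
c=shot(bot,"Rf"); P=campose(Ro.from_rotvec(bot.current_tool_rot()).as_matrix(),bot.current_ee_pos())
X=[pt("R",.2,0,.06),pt("R",.1,0,.071),pt("R",.209,.022,.088)]
print(proj(c,X),proj(P,X))
E
```

```text
1.8917 [ 0.44925048 -0.1860146   0.22039225]
2.5417 [ 0.44985394 -0.18589432  0.1210837 ] [ 0.44931448 -0.1852984   0.12021872]
[[247.59517254 196.0290153 ]
 [246.28063559 115.36038051]
 [276.35320585 233.2855297 ]] [[249.05202263 198.86992179]
 [248.39211365 119.43742053]
 [277.83320598 236.2968158 ]]
```

View pics/Rf.png

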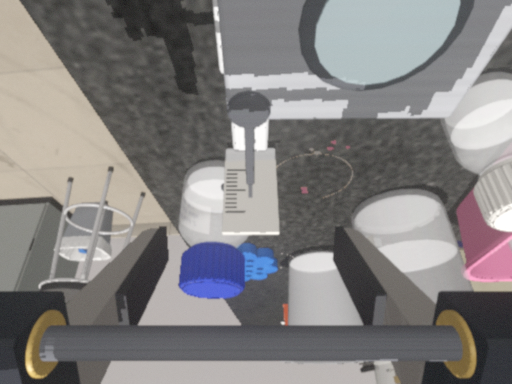

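The frontal view is upside down. It shows the right pad at (249,109), the pointer running to its tip near (250,197), and the scale spanning (222–278, 150–233). I'll zoom in on that.

Run:
```python
import cv2
a=cv2.imread("pics/Rf.png")[135:245,205:295]; cv2.imwrite("pics/Rfz.png",cv2.resize(a,None,fx=5.4,fy=5.4,interpolation=cv2.INTER_CUBIC))
```

```text
(no output)
```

View pics/Rfz.png

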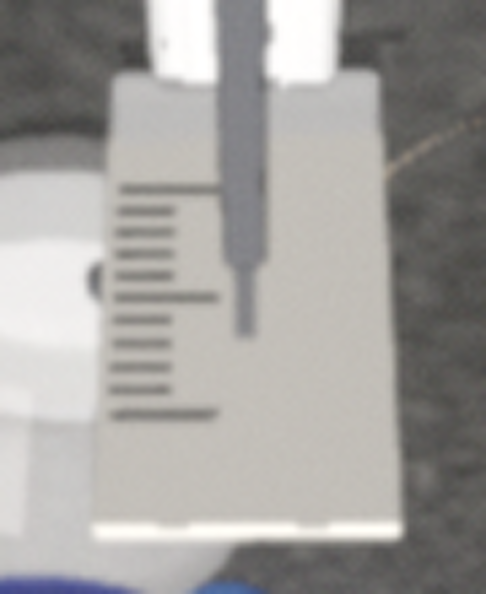

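Run:
```python
import cv2,numpy as np
a=cv2.imread("pics/Rf.png")[140:240,210:290].astype(float); b=np.clip((a-120)*2.6,0,255).astype(np.uint8)
a=np.clip(a*1.5,0,255).astype(np.uint8)
o=np.hstack([cv2.resize(i,None,fx=5,fy=5,interpolation=cv2.INTER_CUBIC) for i in (a[::-1,::-1],b[::-1,::-1])]);cv2.imwrite("pics/Rfz2.png",o)
```

```text
(no output)
```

View pics/Rfz2.png

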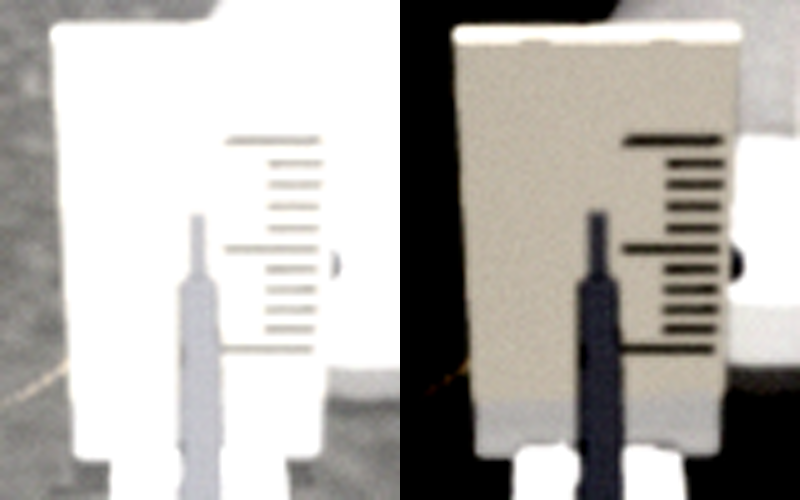

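No rider shows in front of this scale, only printed ticks and a dark bump on the outer edge. I'll view it from the side.

Run:
```python
from h import *
from workcell import bot
p0=bot.current_ee_pos()
bot.line_to(np.array(p0)+[0,0,.06],max_speed=.25)
bot.set_gripper(0.0,20)
Rt=pressR("R",np.radians(20),-1)
bot.goto(pt("R",.1,0,.10),Ro.from_matrix(Rt).as_rotvec()); bot.hold(.2); print(bot.current_clock(),bot.current_ee_pos(),bot.current_opening(),bot.current_contact_force())
c=shot(bot,"Rs"); X=[pt("R",.2,0,.06),pt("R",.1,0,.071),pt("R",.209,.022,.088)]
print(proj(c,X))
a=c["pixels"][130:270,350:490]; cv2.imwrite("pics/Rsz.png",cv2.resize(a,None,fx=4.2,fy=4.2,interpolation=cv2.INTER_CUBIC))
shot(bot,"top1","top");
```

```text
5.6917 [ 0.4545486  -0.13967432  0.10026128] 0.006669203125950386 [-0.79396873  0.83288961  0.75899304]
[[403.71573913 198.94946942]
 [250.71194319 209.55036187]
 [449.75230411 199.25944128]]
```

View pics/Rs.png

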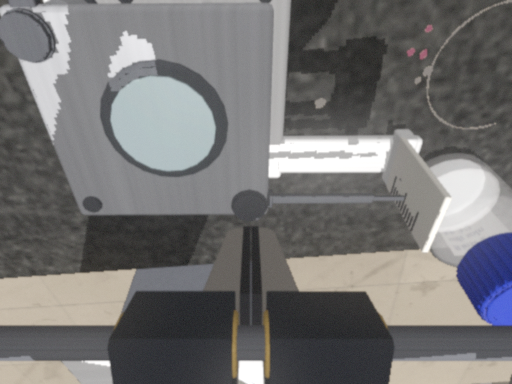

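View pics/Rsz.png

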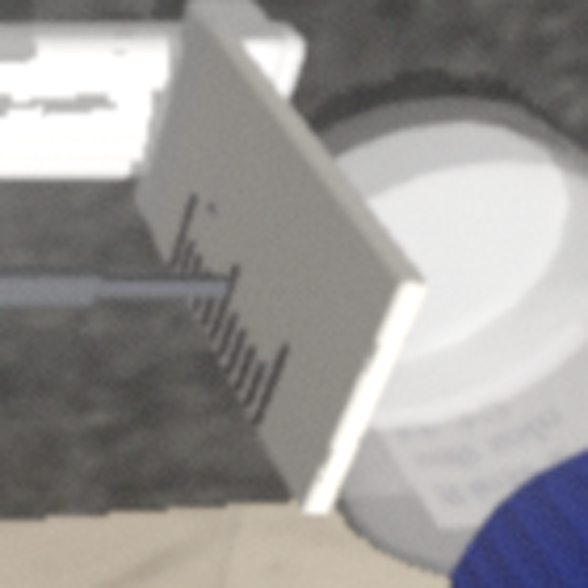

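Still no rider on the right scale from here, just ticks and a tiny dark dot at zoom (211,209). I'll compare with the left scale: side view first, then frontal.

Run:
```python
from h import *
from workcell import bot
p0=bot.current_ee_pos()
bot.line_to(np.array(p0)+[0,0,.06],max_speed=.25)
Rt=pressR("L",np.radians(20),1)
bot.goto(pt("L",.1,0,.10),Ro.from_matrix(Rt).as_rotvec()); bot.hold(.2); print(bot.current_clock(),bot.current_ee_pos())
c=shot(bot,"Ls"); X=[pt("L",.2,0,.06),pt("L",.1,0,.071),pt("L",.209,.022,.088)]
print(proj(c,X))
a=c["pixels"][130:270,350:490]; cv2.imwrite("pics/Lsz.png",cv2.resize(a,None,fx=4.2,fy=4.2,interpolation=cv2.INTER_CUBIC))
```

```text
7.3833 [ 0.56456579 -0.05216397  0.10016518]
[[402.25623022 195.46026019]
 [248.01315706 206.62916977]
 [423.52755209 251.04508002]]
```

View pics/Ls.png

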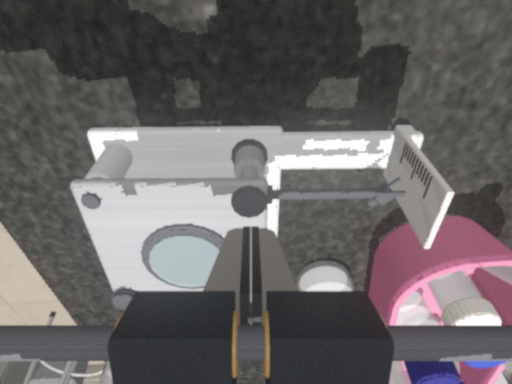

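View pics/Lsz.png

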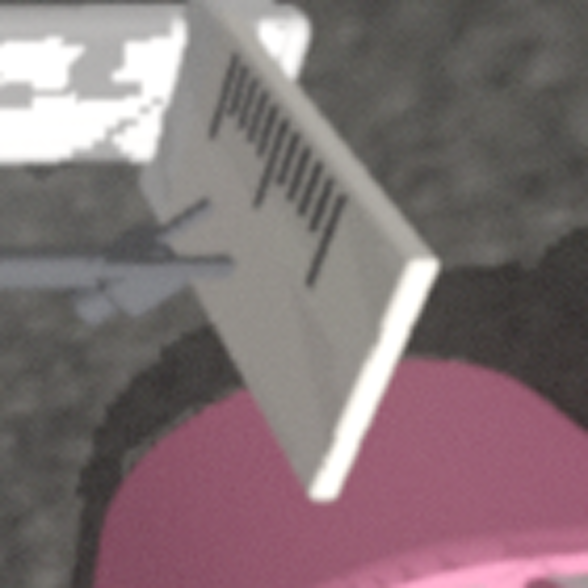

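Run:
```python
from h import *
from workcell import bot
p0=bot.current_ee_pos()
bot.line_to(np.array(p0)+[0,0,.08],max_speed=.25)
p,r=viewpose("L",33,.27)
bot.goto(p+[0,0,.02],r); bot.line_to(p); bot.hold(.2); print(bot.current_clock(),bot.current_ee_pos(),p)
c=shot(bot,"Lf"); X=[pt("L",.2,0,.06),pt("L",.1,0,.071),pt("L",.209,.022,.088)]
print(proj(c,X))
a=c["pixels"][140:240,210:290][::-1,::-1]; cv2.imwrite("pics/Lfz.png",cv2.resize(a,None,fx=6,fy=6,interpolation=cv2.INTER_CUBIC))
```

```text
10.3667 [ 0.61137449 -0.05687456  0.12218447] [ 0.61082542 -0.05671484  0.12116168]
[[251.61319646 195.24254862]
 [252.31736542 111.10805519]
 [222.76415057 232.73659328]]
```

View pics/Lf.png

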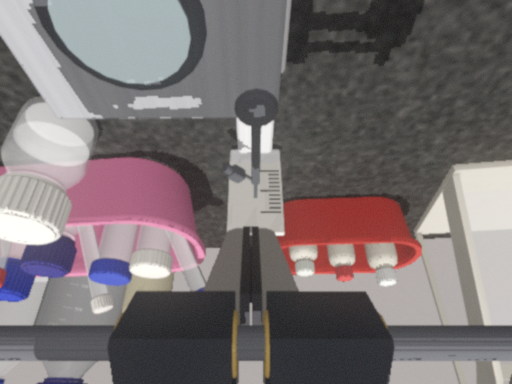

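View pics/Lfz.png

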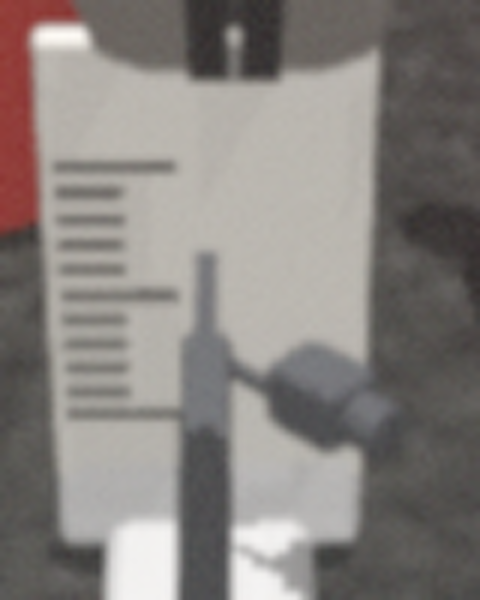

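```bash
cat >> h.py <<'E'
def w2m(m,X):
    X=np.atleast_2d(X); c,s=np.cos(m[2]),np.sin(m[2]); d=X-[m[0],m[1],0]
    return np.c_[c*d[:,0]+s*d[:,1],-s*d[:,0]+c*d[:,1],d[:,2]]
def tri(obs):
    A=np.zeros((3,3));b=np.zeros(3);rs=[ray(c,*uv) for c,uv in obs]
    for o,d in rs:
        d=d/np.linalg.norm(d);M=np.eye(3)-np.outer(d,d);A+=M;b+=M@o
    X=np.linalg.solve(A,b); return X,[np.linalg.norm(np.cross(X-o,d/np.linalg.norm(d))) for o,d in rs]
E
python3 - <<'E'
from h import *
f=np.load("pics/Lf.npz");s=np.load("pics/Ls.npz")
zf=lambda x,y:(289.5-(x+.5)/6,239.5-(y+.5)/6)
zs=lambda x,y:((x+.5)/4.2-.5+350,(y+.5)/4.2-.5+130)
for n,a,b in [("tip",(206,252),(232,266)),("needle end",(230,358),(210,203)),("rider",(318,395),(150,295)),("knob",(375,422),(95,305)),("needle/rider",(232,362),(130,290)),
  ("scale top-in?",(378,55),None)]:
    if b is None: continue
    X,e=tri([(f,zf(*a)),(s,zs(*b))]); print(n,np.round(w2m(m0,X)[0]*1000,1),np.round(np.array(e)*1000,1))
E
python3 - <<'E'
import cv2,numpy as np
a=cv2.imread("pics/Ls.png")[165:215,355:415].astype(float); a=np.clip((a-60)*1.6,0,255).astype(np.uint8)
cv2.imwrite("pics/Lsz2.png",cv2.resize(a,None,fx=12,fy=12,interpolation=cv2.INTER_CUBIC))
E
```

```text
tip [ -2.9 200.5  61.4] [0.3 0.3]
needle end [  0.  205.4  41. ] [0.6 0.6]
rider [ 13.4 195.9  44.5] [2.4 2.4]
knob [ 19.6 189.7  42.4] [0.3 0.3]
needle/rider [  2.2 185.9  56.9] [2.6 2.6]
```

View pics/Lsz2.png

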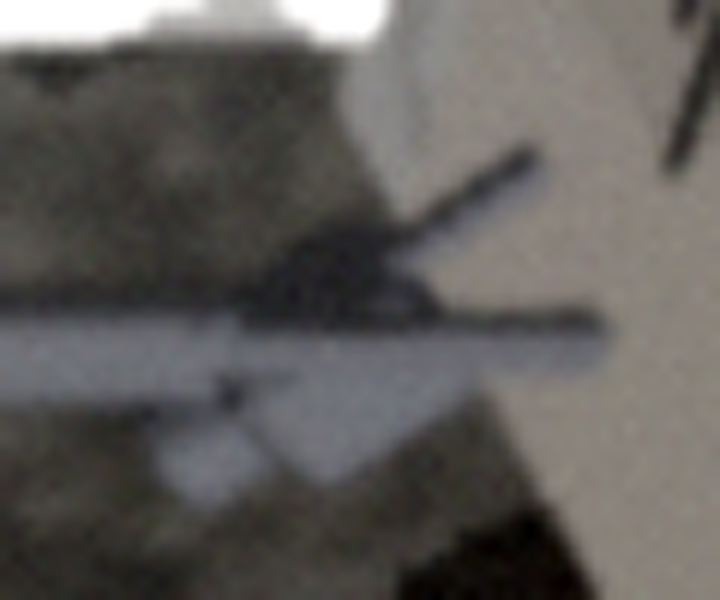

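The left rider is a dark block with a knob and a thin index line. Triangulated, the line's end is at own (0,205,41) mm and the tip is at (-3,200.5,61), so the mark sits about 20 mm below the tip. The right rider hasn't shown up yet, so I'll check the scene and top views now that the arm has moved.

Run:
```python
from h import *
from workcell import bot
f=np.load("pics/Rf.npz");u=frame("R")[0]
o=m0[:2]@u[:2]
print("dot on scale plane",w2m(m0,onplane(f,222.5,187,u,o+.209)))
c=shot(bot,"scene2","scene"); X=[pt("R",.2,0,.06),pt("L",.2,0,.06)]; print(proj(c,X))
t=shot(bot,"top2","top"); print(proj(t,X))
a=c["pixels"][150:220,290:360];b=t["pixels"][200:270,295:365]
cv2.imwrite("pics/st2.png",np.hstack([cv2.resize(i,None,fx=5.7,fy=5.7,interpolation=cv2.INTER_CUBIC) for i in (a,b)]))
a=cv2.imread("pics/Rs.png")[165:215,355:415].astype(float); a=np.clip((a-60)*1.6,0,255).astype(np.uint8)
cv2.imwrite("pics/Rsz2.png",cv2.resize(a,None,fx=12,fy=12,interpolation=cv2.INTER_CUBIC))
```

```text
dot on scale plane [[ 0.209      -0.02096703  0.04577059]]
[[325.68081935 175.25890618]
 [222.77657078 176.25528335]]
[[326.35229855 227.80467191]
 [263.11567051 148.98529513]]
```

View pics/st2.png

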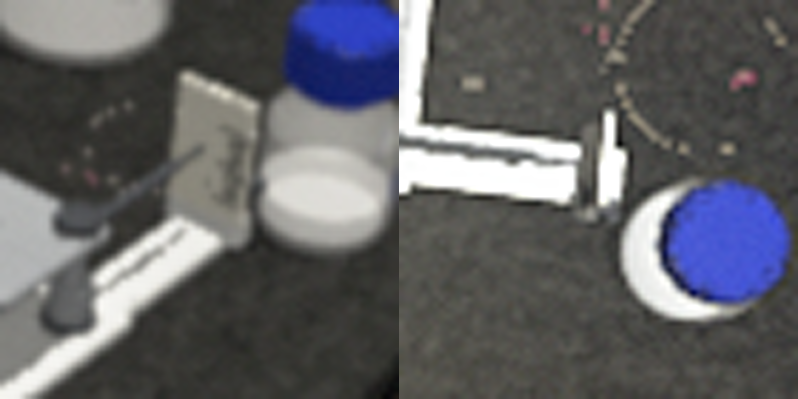

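View pics/Rsz2.png

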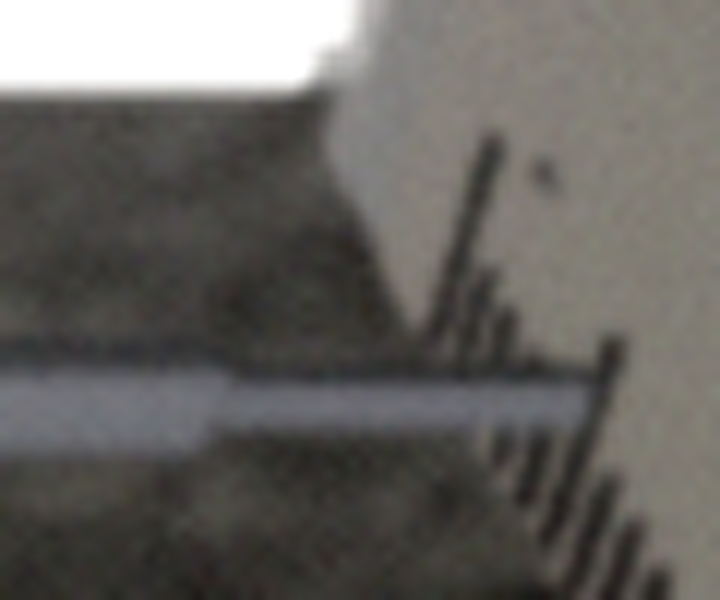

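Run:
```python
from h import *
s=np.load("pics/Rs.npz");f=np.load("pics/Rf.npz");u=frame("R")[0];o=m0[:2]@u[:2]
d=(355+543.5/12-.5,165+172.5/12-.5)
for r in (.200,.205,.209): 
    X=onplane(s,*d,u,o+r); print(w2m(m0,X)*1000,proj(f,X))
# tip R
zf=lambda x,y:(289.5-(x+.5)/5,239.5-(y+.5)/5)
tf=zf(197,212); ts=(355+590/12-.5,165+402/12-.5)
X,e=tri([(f,tf),(s,ts)]); print("tip",w2m(m0,X)*1000,e)
```

```text
[[200.           7.15613292  47.35696643]] [[256.45275339 182.56645821]]
[[205.           0.70883912  38.12954598]] [[248.48764339 176.61721998]]
[[209.          -4.44899592  30.74760962]] [[242.477339   172.12805001]]
tip [[198.91907742   1.91666938  61.49747355]] [np.float64(4.475689885599078e-05), np.float64(4.4756898855855845e-05)]
```

```bash
cat >> h.py <<'E'
def viewaz(side,e,D,az,sg=-1,m=m0,zt=.045,roll=0):
    cam=-C_R.T@C_t; u,inn=frame(side,m); e=np.radians(e);a=np.radians(az)
    hd=np.cos(a)*u+np.sin(a)*inn   # view heading; az>0 looks inward (camera outer)
    f=np.cos(e)*hd-np.sin(e)*np.array([0,0,1]); h=np.cross(hd,[0,0,1])*sg
    Rc=np.vstack([h,np.cross(f,h),f]); Rc=Ro.from_euler('z',roll,degrees=True).as_matrix()@Rc
    Rt=Rc.T@C_R
    return pt(side,.2,0,zt,m)-D*f-Rt@cam, Ro.from_matrix(Rt).as_rotvec()
E
python3 - <<'E'
from h import *
from scipy.optimize import least_squares
from workcell import bot
L={n:np.load(f"pics/{n}.npz") for n in ("Rf","Rs","Lf","Ls")}
zf=lambda x,y:(289.5-(x+.5)/6,239.5-(y+.5)/6)
z2=lambda x,y:(355+(x+.5)/12-.5,165+(y+.5)/12-.5)
for n,a,b in [("end",(230,358),(535,155)),("root",(266,384),(395,245))]:
    X,e=tri([(L["Lf"],zf(*a)),(L["Ls"],z2(*b))]); print(n,w2m(m0,X)*1000,e[0]*1000)
tf5=lambda x,y:(289.5-(x+.5)/5,239.5-(y+.5)/5)
obs=[("Rf",[.2,0,.06],tf5(197,212)),("Rs",[.2,0,.06],z2(590,402)),("Lf",[0,.2,.06],zf(206,252)),("Ls",[0,.2,.06],z2(600,340)),
("Rf",[.1,0,.071],(249.5,109)),("Rs",[.1,0,.071],(250,205)),("Lf",[0,.1,.071],(256.5,106)),("Ls",[0,.1,.071],(249.5,200))]
fun=lambda m:np.r_[[proj(L[n],m2w(m[:3],[np.array(P)+[0,0,m[3]]]))[0]-uv for n,P,uv in obs]].ravel()
r=least_squares(fun,[*m0,0],loss="soft_l1"); print(r.x,np.round(fun(r.x).reshape(-1,2),1))
m=r.x[:3]
for az in (-40,-25,25,40):
  for e in (25,32,40):
    for roll in (0,90,-90):
      p,rv=viewaz("R",e,.26,az,m=m,roll=roll); q=bot.inverse_kinematics(p,rv)
      if q is not None: print(az,e,roll,np.round(p,3),np.round(Ro.from_rotvec(rv).as_matrix()[:,2],2),np.round(q,2))
E
```

```text
end [[-1.13048683e-01  2.05112806e+02  4.09595484e+01]] 0.8144398505922857
root [[  4.97174893 197.63368145  42.22967413]] 0.4347478209761158
[ 4.66138623e-01 -3.97302273e-02 -1.66918687e+00 -1.21594112e-03] [[ 0.4 -3.1]
 [-1.5 -2.9]
 [-0.3 -2.9]
 [-0.5 -1.6]
 [-0.2  3. ]
 [-1.2  1.4]
 [-0.7  4.7]
 [-0.   3.1]]
-40 25 0 [ 0.485 -0.201  0.104] [-0.53 -0.52 -0.67] [-0.23  0.6   1.49 -0.68  1.59  0.74]
-40 25 90 [ 0.515 -0.214  0.077] [-0.82 -0.4  -0.4 ] [-0.26  1.06  0.99 -0.73  2.01 -0.83]
-40 25 -90 [ 0.473 -0.17   0.076] [-0.42 -0.81 -0.4 ] [-0.05  0.71  1.6  -0.98  1.58  2.54]
-40 32 0 [ 0.479 -0.206  0.11 ] [-0.47 -0.46 -0.75] [-0.28  0.5   1.56 -0.61  1.51  0.69]
-40 32 90 [ 0.512 -0.217  0.084] [-0.78 -0.36 -0.51] [-0.29  0.96  1.06 -0.65  1.94 -0.87]
-40 32 -90 [ 0.47  -0.173  0.084] [-0.38 -0.77 -0.51] [-0.07  0.6   1.67 -0.93  1.49  2.53]
-40 40 0 [ 0.472 -0.213  0.116] [-0.39 -0.38 -0.84] [-0.35  0.39  1.63 -0.52  1.42  0.61]
-40 40 90 [ 0.508 -0.221  0.093] [-0.73 -0.31 -0.62] [-0.32  0.85  1.15 -0.57  1.85 -0.91]
-40 40 -90 [ 0.466 -0.177  0.092] [-0.32 -0.72 -0.61] [-0.12
[... 954 characters left out ...]
1 -0.195  0.11 ] [ 0.22 -0.62 -0.75] [-0.33 -0.18  2.33 -0.91  0.72 -0.04]
25 32 90 [ 0.455 -0.17   0.084] [-0.   -0.86 -0.51] [-0.03  0.35  2.04 -1.2   1.18 -1.01]
25 40 0 [ 0.434 -0.204  0.116] [ 0.18 -0.52 -0.84] [-0.42 -0.2   2.27 -0.62  0.75 -0.37]
25 40 90 [ 0.457 -0.176  0.093] [-0.03 -0.79 -0.62] [-0.09  0.26  2.03 -1.07  1.12 -1.22]
40 25 0 [ 0.416 -0.195  0.104] [ 0.42 -0.61 -0.67] [-0.43 -0.38  2.57 -1.13  0.44 -0.1 ]
40 32 0 [ 0.42  -0.201  0.11 ] [ 0.37 -0.54 -0.75] [-0.5  -0.4   2.49 -0.7   0.49 -0.56]
40 40 0 [ 0.425 -0.209  0.116] [ 0.31 -0.45 -0.84] [-0.56 -0.35  2.39 -0.39  0.6  -0.89]
40 40 90 [ 0.44  -0.175  0.093] [ 0.17 -0.77 -0.62] [-0.13  0.07  2.26 -1.23  0.9  -1.29]
```

```bash
cat >> h.py <<'E'
M=np.r_[m2w(m0,[[-.0012,.0004,0]])[0][:2],-1.6678]
PHI=np.radians(20)
def press_pose(side,sgn,z,m=None):   # TCP so that the low edge's middle is over the pad centre at height z
    m=M if m is None else m
    Rt=pressR(side,PHI,sgn,m); p=pt(side,.1,0,z,m)+.010*Rt[:,1]; return p,Ro.from_matrix(Rt).as_rotvec()
E
python3 - <<'E'
from h import *
from workcell import bot
print(M)
p0=np.array(bot.current_ee_pos())
bot.line_to(p0+[-.03,0,.07],max_speed=.3)
p,r=press_pose("L",1,.10); bot.goto(p,r); print(bot.current_clock())
p,r=press_pose("L",1,.078); bot.line_to(p,max_speed=.1); bot.hold(.3)
f0=np.array(bot.current_contact_force()); e=np.array(bot.current_ee_pos()); print(bot.current_clock(),f0,e,p,e-p)
c=shot(bot,"Lh"); a=c["pixels"][150:250,350:450]; cv2.imwrite("pics/Lhz.png",cv2.resize(a,None,fx=6,fy=6,interpolation=cv2.INTER_CUBIC))
np.save("f0L.npy",f0)
E
```

```text
[ 0.46562357 -0.03964853 -1.6678    ]
12.8833
13.55 [ 0.15806236 -0.77309996  0.67499778] [ 0.56462291 -0.05873033  0.08198383] [ 0.56424335 -0.05868644  0.0814202 ] [ 3.79562818e-04 -4.38877126e-05  5.63628307e-04]
```

View pics/Lh.png

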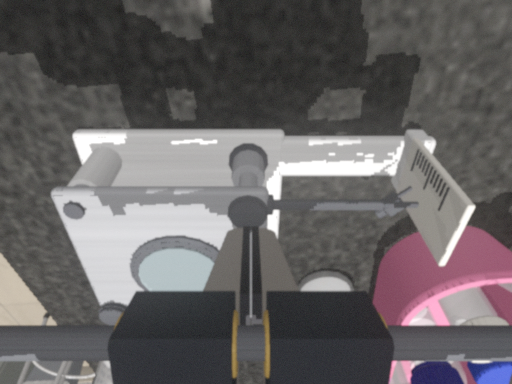

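View pics/Lhz.png

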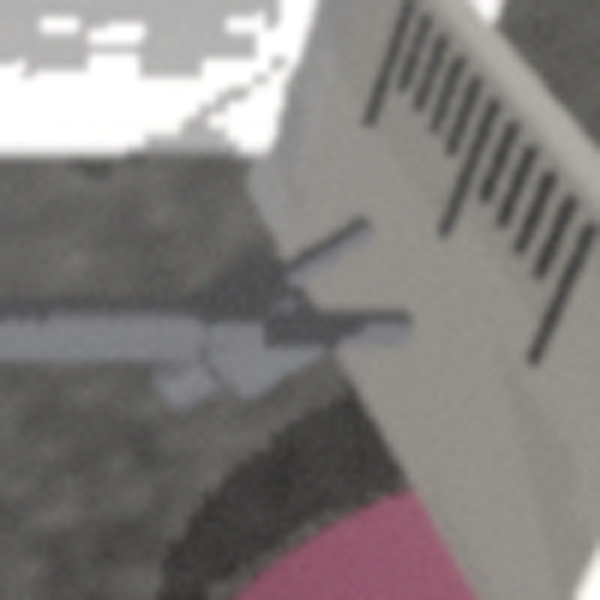

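The finger end sits over the left pad at (249,212), with the tip at about zoom (408,328) and the index line's end at (365,226). Next I'll find contact, then press part way.

Run:
```python
from h import *
from workcell import bot
f0=np.load("f0L.npy")
z=.0745; zc=None
while z>.064:
    p,r=press_pose("L",1,z); bot.line_to(p,max_speed=.03)
    f=np.array(bot.current_contact_force())-f0; e=np.array(bot.current_ee_pos()); ze=e[2]-.010*np.sin(PHI)
    print(round(z,4),"edge",round(ze,5),"F",np.round(f,2),round(bot.current_clock(),2))
    if f[2]>1.5: break
    z-=.001
```

```text
0.0745 edge 0.07415 F [ 0.23  0.31 -0.65] 13.87
0.0735 edge 0.0734 F [ 0.15  0.06 -0.47] 14.12
0.0725 edge 0.07242 F [-0.87  0.43 -0.9 ] 14.37
0.0715 edge 0.0714 F [ 0.05  1.31 -0.77] 14.62
0.0705 edge 0.07069 F [ 0.01  0.83 -0.05] 14.87
0.0695 edge 0.06988 F [-1.63  1.44  2.1 ] 15.12
```

```bash
cat >> h.py <<'E'
def step(bot,side,sgn,z,f0,v=.02):
    p,r=press_pose(side,sgn,z); bot.line_to(p,max_speed=v); bot.hold(.1)
    f=np.array(bot.current_contact_force())-f0; e=np.array(bot.current_ee_pos())
    print("cmd",round(z,4),"edge",round(e[2]-.010*np.sin(PHI),5),"xy",np.round(e[:2]-p[:2],4),"F",np.round(f,2),round(bot.current_clock(),2))
E
python3 - <<'E'
from h import *
from workcell import bot
f0=np.load("f0L.npy")
step(bot,"L",1,.0660,f0); step(bot,"L",1,.0625,f0)
c=shot(bot,"Lp1"); a=c["pixels"][150:250,350:450]; cv2.imwrite("pics/Lp1z.png",cv2.resize(a,None,fx=6,fy=6,interpolation=cv2.INTER_CUBIC))
for d in (12,14,16,18,20,22): th=np.arcsin(d/200); print(d,np.round(((proj(c,pt("L",.2*np.cos(th),0,.06-d/1000,M))[0]-[350,150])+.5)*6-.5))
for X in ([-.0001,.205,.041],[.005,.1976,.0422]): print("mark",((proj(c,m2w(m0,[X]))[0]-[350,150])+.5)*6-.5)
E
```

```text
cmd 0.066 edge 0.06635 xy [ 0.0004 -0.0001] F [-0.71  1.23  4.68] 15.54
cmd 0.0625 edge 0.06308 xy [ 0.0006 -0.0002] F [-1.01  1.59  4.98] 15.97
12 [411. 343.]
14 [401. 330.]
16 [392. 317.]
18 [382. 305.]
20 [372. 292.]
22 [363. 280.]
mark [423.89365055 319.6267976 ]
mark [340.56248327 365.63509273]
```

View pics/Lp1z.png

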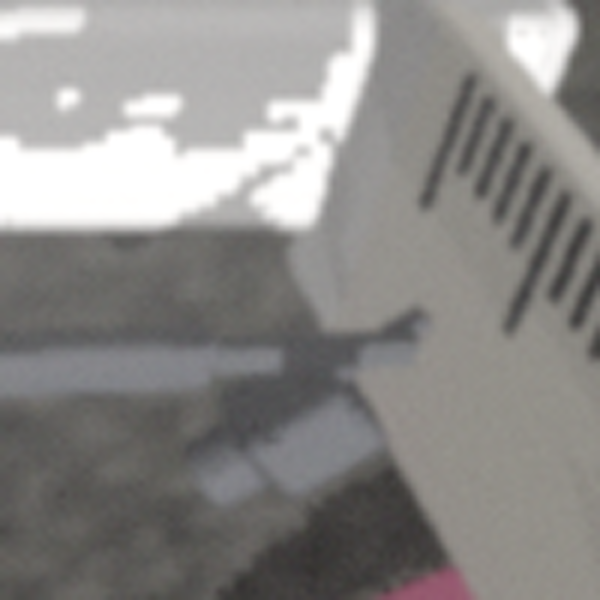

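Run:
```python
from h import *
c=np.load("pics/Lh.npz"); print("hover",((proj(c,pt("L",.2,0,.06,M))[0]-[350,150])+.5)*6-.5, ((proj(c,pt("L",.2,0,.0614,M))[0]-[350,150])+.5)*6-.5,"mark",((proj(c,m2w(m0,[[-.0001,.205,.041]]))[0]-[350,150])+.5)*6-.5)
c=np.load("pics/Lp1.npz")
for d in (8,10,11,12,13,14,15,16): th=np.arcsin(d/200); print(d,np.round(((proj(c,pt("L",.2*np.cos(th),0,.06-d/1000+.0014,M))[0]-[350,150])+.5)*6-.5,1))
```

```text
hover [402.51106714 321.32202933] [408.1774569  330.35564902] mark [367.31515237 228.77813007]
8 [435.6 379.7]
10 [426.1 366. ]
11 [421.3 359.3]
12 [416.5 352.6]
13 [411.7 345.9]
14 [406.9 339.3]
15 [402.1 332.8]
16 [397.3 326.3]
```

Run:
```python
from h import *
L={n:np.load(f"pics/{n}.npz") for n in ("Lf","Ls","Lh","Lp1")}
zf=lambda x,y:(289.5-(x+.5)/6,239.5-(y+.5)/6)
z2=lambda x,y:(355+(x+.5)/12-.5,165+(y+.5)/12-.5)
zh=lambda x,y:(350+(x+.5)/6-.5,150+(y+.5)/6-.5)
N=[("Lf",zf(231,360)),("Ls",z2(535,157)),("Lh",zh(366,227)),("Lp1",zh(423,322))]
T=[("Lf",zf(206,252)),("Ls",z2(602,330)),("Lh",zh(410,326))]
for nm,O in (("needle",N),("tip",T)):
    X,e=tri([(L[n],uv) for n,uv in O]); print(nm,np.round(w2m(M,X)*1000,1),np.round(np.array(e)*1000,2))
    if nm=="needle": XN=X
c=L["Lp1"]; n=w2m(M,XN)[0]
for dz in (0,2,4,6,8,10):
    t=m2w(M,[[-.0012,.1993,n[2]+dz/1000]]); print(dz,(proj(c,t)-proj(c,XN))*6)
for n_ in L:
  a=cv2.imread(f"pics/{n_}.png"); x,y=[int(round(v)) for v in dict(N)[n_]]
  cv2.imwrite(f"pics/n_{n_}.png",cv2.resize(a[y-14:y+15,x-17:x+18],None,fx=11,fy=11,interpolation=cv2.INTER_CUBIC))
cv2.imwrite("pics/n_all.png",np.vstack([np.hstack([cv2.imread(f"pics/n_{k}.png") for k in ("Lf","Ls")]),np.hstack([cv2.imread(f"pics/n_{k}.png") for k in ("Lh","Lp1")])])[:598])
```

```text
needle [[  2.9 204.7  40.8]] [0.7  0.7  0.21 0.24]
tip [[-2.000e-01  2.003e+02  6.110e+01]] [0.55 0.51 0.04]
0 [[-41.22281283 -32.09532705]]
2 [[-33.36082923 -19.57295251]]
4 [[-25.37192603  -6.84842355]]
6 [[-17.25300483   6.08319488]]
8 [[-9.00086558 19.22699977]]
10 [[-0.61220231 32.58825676]]
```

View pics/n_all.png

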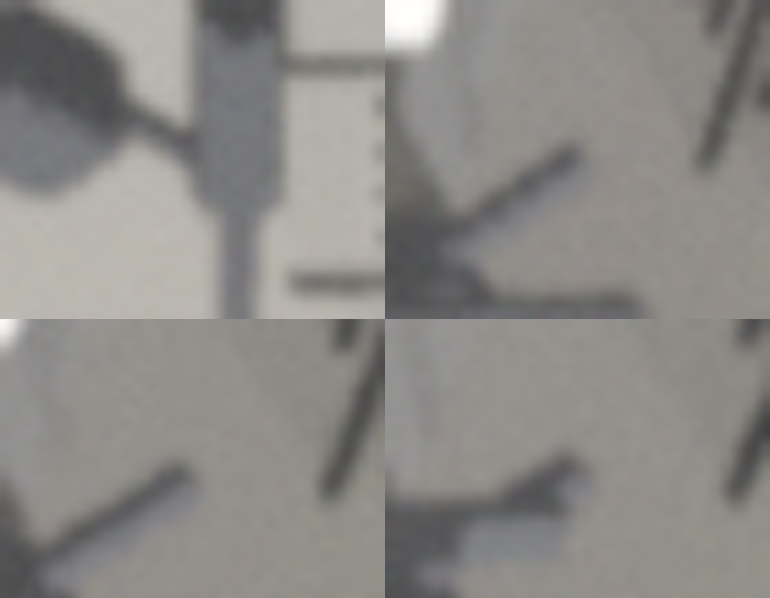

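Run:
```python
from h import *
L={n:np.load(f"pics/{n}.npz") for n in ("Lf","Ls","Lh","Lp1")}
zf=lambda x,y:(289.5-(x+.5)/6,239.5-(y+.5)/6)
z2=lambda x,y:(355+(x+.5)/12-.5,165+(y+.5)/12-.5)
zh=lambda x,y:(350+(x+.5)/6-.5,150+(y+.5)/6-.5)
N={"Lf":zf(231,360),"Ls":z2(535,157),"Lh":zh(366,227),"Lp1":zh(423,322)}
ctr={k:[int(round(v)) for v in N[k]] for k in N}
def nz(k,x,y,ox,oy): # montage coords -> pixel
    X,Y=ctr[k]; return ((x-ox+.5)/11-.5+X-17,(y-oy+.5)/11-.5+Y-14)
a=nz("Lf",130,106,0,0); b=nz("Lf",190,146,0,0)
root=[nz("Ls",450,238,385,0),nz("Lh",48,562,0,319)]
ends=[("Ls",nz("Ls",578,163,385,0)),("Lh",nz("Lh",186,480,0,319)),("Lp1",nz("Lp1",575,478,385,319))]
f=L["Lf"]; o,d1=ray(f,*a); _,d2=ray(f,*b); n=np.cross(d1,d2); n/=np.linalg.norm(n)
for k,uv in ends:
    X=onplane(L[k],*uv,n,n@o); print(k,np.round(w2m(M,X)*1000,1),"in Lf",proj(f,X),"pointer edge",b)
for k,uv in zip(("Ls","Lh"),root):
    X=onplane(L[k],*uv,n,n@o); print("root",k,np.round(w2m(M,X)*1000,1),"in Lf",proj(f,X))
```

```text
Ls [[  4.7 205.8  38. ]] in Lf [[249.32581969 176.82327373]] pointer edge (250.8181818181818, 177.8181818181818)
Lh [[  4.1 205.7  38.6]] in Lf [[250.04548267 177.30304905]] pointer edge (250.8181818181818, 177.8181818181818)
Lp1 [[ -0.6 201.6  45.2]] in Lf [[255.7570619  181.11076854]] pointer edge (250.8181818181818, 177.8181818181818)
root Ls [[ 11.8 199.8  36.3]] in Lf [[240.54694785 170.97069251]]
root Lh [[-11.3 183.7  66.4]] in Lf [[270.80171555 191.14053764]]
```

Gripping the geometry: in the frontal view the pointer hides the line's end, so those two directions are nearly degenerate for it. I'll release the pad (d is only about 12 mm) and search for a better low view.

Run:
```python
from h import *
from workcell import bot
p,r=press_pose("L",1,.10); bot.line_to(p,max_speed=.15); print(bot.current_clock())
for side in "LR":
 for az in range(-75,76,15):
  for e in (15,22):
    for roll in (0,45,-45,90,-90):
     for sg in (-1,):
      for D in (.22,.25):
       p,rv=viewaz(side,e,D,az,sg=sg,m=M,roll=roll); 
       Rt=Ro.from_rotvec(rv).as_matrix()
       pts=[p+Rt@np.array([x,y,-.088]) for x in(-.095,.095) for y in(-.0375,.0375)]+[p-Rt@np.array([0,.0833+.03,.17])]+[p+Rt@np.array([x,y,0]) for x in(-.018,.018) for y in(-.01,.01)]
       mz=min(q[2] for q in pts)
       if mz<.098: continue
       q=bot.inverse_kinematics(p,rv)
       if q is not None: print(side,az,e,roll,D,np.round(p,3),"minz",round(mz,3),np.round(Rt[:,2],2),np.round(q,2))
```

```text
16.4167
```

Run:
```python
from h import *
from workcell import bot
for side in "LR":
 out=[]
 for az in range(-75,76,15):
  for e in (15,20,25,30):
    for roll in range(-90,91,30):
      for D in (.25,.3,.35):
       p,rv=viewaz(side,e,D,az,m=M,roll=roll); 
       Rt=Ro.from_rotvec(rv).as_matrix()
       pts=[p+Rt@np.array([x,y,-.088]) for x in(-.095,.095) for y in(-.0375,.0375)]+[p-Rt@np.array([0,.0833+.03,.17])]+[p+Rt@np.array([x,y,0]) for x in(-.018,.018) for y in(-.01,.01)]
       mz=min(q[2] for q in pts)
       if mz<.09: continue
       q=bot.inverse_kinematics(p,rv)
       if q is not None: out.append((e,az,roll,D,np.round(p,3),round(mz,3),np.round(Rt[:,2],2),np.round(q,2)))
 out.sort(key=lambda o:(o[0],o[1])); print(side,len(out))
 for o in out[:45]: print(*o)
```

```text
L 193
15 -75 0 0.3 [ 0.629 -0.154  0.104] 0.095 [ 0.3   0.8  -0.53] [-0.84  0.7   1.43  0.86  1.62  2.42]
15 -75 0 0.35 [ 0.613 -0.2    0.117] 0.108 [ 0.3   0.8  -0.53] [-0.9   0.72  1.38  0.82  1.68  2.41]
15 -60 0 0.3 [ 0.606 -0.142  0.104] 0.095 [ 0.49  0.69 -0.53] [-0.89  0.51  1.73  0.97  1.42  2.44]
15 -60 0 0.35 [ 0.578 -0.181  0.117] 0.108 [ 0.49  0.69 -0.53] [-0.97  0.5   1.72  0.93  1.49  2.42]
15 -45 0 0.3 [ 0.586 -0.124  0.104] 0.095 [ 0.66  0.54 -0.53] [-0.92  0.31  2.01  1.12  1.23  2.45]
15 -45 0 0.35 [ 0.549 -0.155  0.117] 0.108 [ 0.66  0.54 -0.53] [-1.03  0.27  2.04  1.06  1.31  2.44]
15 -30 0 0.3 [ 0.572 -0.102  0.104] 0.095 [ 0.77  0.35 -0.53] [-0.9   0.11  2.26  1.31  1.02  2.48]
15 -30 0 0.35 [ 0.528 -0.122  0.117] 0.108 [ 0.77  0.35 -0.53] [-1.03  0.02  2.33  1.22  1.12  2.48]
15 -15 0 0.3 [ 0.564 -0.076  0.104] 0.095 [ 0.84  0.14 -0.53] [-0.78 -0.07  2.45  1.57  0.76  2.52]
15 -15 0 0.35 [ 0.517 -0.084  0.117] 0.108 [ 0.84  0.14 -0.53] [-0.93 -0.27  2.57  1.4   0.87  2.61]
15 0 0 0.3 [ 0.563 -0.05   0.104] 0.095 [ 0.85 -0.08 -0.53] [-0.5  -0.16  2.53  2.09  0.4
[... 7219 characters left out ...]
5 -30 0.35 [ 0.407 -0.099  0.126] 0.105 [ 0.28 -0.78 -0.56] [ 0.1  -0.08  2.36 -1.22  1.03  1.14]
20 15 0 0.3 [ 0.43  -0.144  0.113] 0.105 [ 0.13 -0.79 -0.6 ] [-0.02  0.06  2.22 -1.15  1.04  0.54]
20 15 0 0.35 [ 0.422 -0.098  0.13 ] 0.122 [ 0.13 -0.79 -0.6 ] [ 0.1   0.04  2.2  -1.07  1.14  0.54]
20 15 30 0.35 [ 0.437 -0.094  0.126] 0.106 [-0.01 -0.83 -0.56] [ 0.12  0.23  2.03 -1.02  1.29  0.04]
20 30 -30 0.35 [ 0.372 -0.113  0.126] 0.105 [ 0.47 -0.68 -0.56] [-0.06 -0.53  2.68 -1.29  0.74  0.85]
20 30 0 0.35 [ 0.386 -0.109  0.13 ] 0.122 [ 0.33 -0.73 -0.6 ] [ 0.02 -0.28  2.49 -1.19  0.92  0.37]
20 30 30 0.35 [ 0.4   -0.101  0.126] 0.106 [ 0.21 -0.8  -0.56] [ 0.11 -0.03  2.32 -1.17  1.1  -0.03]
```

Run:
```python
from h import *
from workcell import bot
p,r=viewaz("L",20,.3,60,m=M); Rt=Ro.from_rotvec(r).as_matrix()
t=np.load("pics/top2.npz")
B=[p+Rt@np.array([x,y,z]) for x in(-.095,.095) for y in(-.0375,.0375) for z in (-.088,-.2)]+[p-Rt@np.array([0,.0833+.02,.17])]
print(np.round(np.c_[B,proj(t,B)],2))
p0=np.array(bot.current_ee_pos()); bot.line_to(p0+[0,.02,.06],max_speed=.25)
bot.goto(p+[0,0,.03],r); bot.line_to(p); bot.hold(.2); print(bot.current_clock(),bot.current_ee_pos()-p)
c=shot(bot,"Ll"); X=proj(c,pt("L",.2,0,.05,M))[0]; print(X)
x,y=[int(v) for v in X]; print(x,y); a=c["pixels"][y-50:y+50,x-60:x+60]; cv2.imwrite("pics/Llz.png",cv2.resize(a,None,fx=6,fy=6,interpolation=cv2.INTER_CUBIC))
```

```text
[[5.0000e-01 7.0000e-02 1.4000e-01 2.0984e+02 2.0103e+02]
 [4.6000e-01 1.6000e-01 2.0000e-01 1.7240e+02 2.1103e+02]
 [5.2000e-01 3.0000e-02 2.0000e-01 2.2382e+02 1.9013e+02]
 [4.8000e-01 1.1000e-01 2.6000e-01 1.8522e+02 1.9992e+02]
 [6.7000e-01 1.5000e-01 1.4000e-01 1.8332e+02 1.3652e+02]
 [6.4000e-01 2.3000e-01 2.0000e-01 1.4522e+02 1.4189e+02]
 [6.9000e-01 1.1000e-01 2.0000e-01 1.9548e+02 1.2254e+02]
 [6.5000e-01 1.9000e-01 2.6000e-01 1.5609e+02 1.2722e+02]
 [5.4000e-01 2.1000e-01 1.3000e-01 1.5955e+02 1.8397e+02]]
18.075 [ 0.00077635 -0.00031426  0.00146062]
[249.10966784 190.55786829]
249 190
```

View pics/Llz.png

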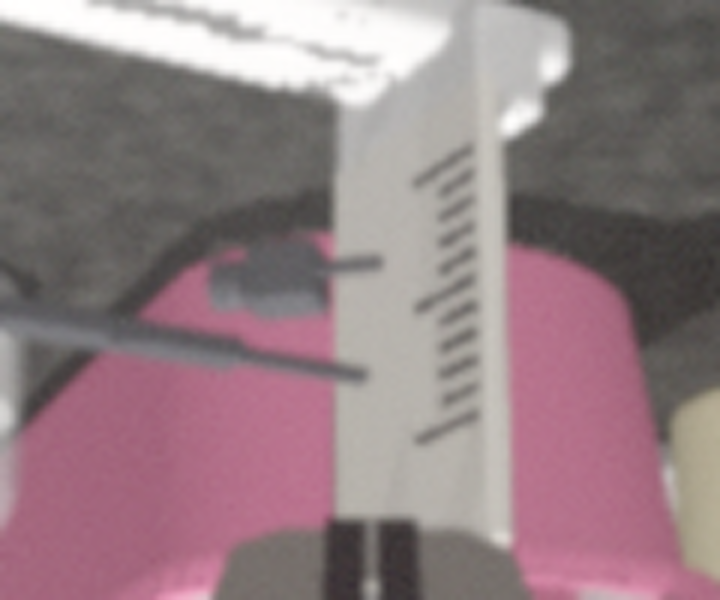

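View pics/Ll.png

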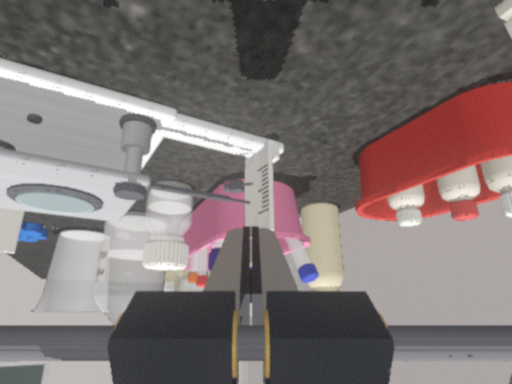

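This low view is clear. It's upside down, with the tip at zoom (366,375) and the index line running level from (330,265) to its end at (381,263).

Run:
```python
from h import *
L={n:np.load(f"pics/{n}.npz") for n in ("Lf","Ls","Lh","Lp1","Ll")}
zf=lambda x,y:(289.5-(x+.5)/6,239.5-(y+.5)/6)
z2=lambda x,y:(355+(x+.5)/12-.5,165+(y+.5)/12-.5)
zh=lambda x,y:(350+(x+.5)/6-.5,150+(y+.5)/6-.5)
zl=lambda x,y:(189+(x+.5)/6-.5,140+(y+.5)/6-.5)
ctr={"Ls":(399.1,177.6),"Lh":(410.6,187.4),"Lp1":(420.1,203.3)}
N=[("Ls",z2(535,157)),("Lh",zh(366,228)),("Lp1",zh(424,322)),("Ll",zl(381,263))]
T=[("Ls",z2(602,330)),("Lh",zh(410,326)),("Ll",zl(366,375)),("Lf",zf(206,252))]
for nm,O in (("needle",N),("tip",T),("tip noLf",T[:3])):
    X,e=tri([(L[n],uv) for n,uv in O]); print(nm,np.round(w2m(M,X)*1000,1),np.round(np.array(e)*1000,2),[np.round(proj(L[n],X)[0]-uv,1).tolist() for n,uv in O])
    if nm=="needle": XN=X; print("in Lf",proj(L["Lf"],X))
c=L["Ll"]; n=w2m(M,XN)[0]
for dz in (16,18,20,22,24):
    t=m2w(M,[[0,.2003,n[2]+dz/1000]]); print(dz,(proj(c,t)-proj(c,XN))*6)
```

```text
needle [[  1.8 203.9  41.9]] [0.43 0.13 0.38 0.22] [[0.3, 0.6], [0.1, -0.2], [-0.1, -0.6], [-0.2, 0.0]]
in Lf [[252.81057494 179.36926367]]
tip [[-2.000e-01  2.004e+02  6.090e+01]] [0.47 0.04 0.19 0.62] [[0.5, 0.6], [0.0, -0.1], [0.0, 0.2], [0.3, -0.7]]
tip noLf [[ -0.3 200.2  60.8]] [0.24 0.25 0.04] [[0.2, 0.3], [-0.2, -0.4], [-0.0, 0.0]]
16 [[-14.47216569  94.22962463]]
18 [[-14.43761596 107.2721155 ]]
20 [[-14.40290595 120.375111  ]]
22 [[-14.36803454 133.53903314]]
24 [[-14.33300061 146.76430786]]
```

```bash
cat >> h.py <<'E'
def tipfit(c,side,uv,z0,lat,r0=.2002):   # d (mm) from one view; rest tip z0, lateral lat
    from scipy.optimize import least_squares
    def P(d): th=np.arcsin(d/200); return pt(side,r0*np.cos(th),lat,z0-d/1000,M)
    r=least_squares(lambda d:proj(c,P(d[0]))[0]-uv,[15.]); return r.x[0],r.fun
E
python3 - <<'E'
from h import *
zh=lambda x,y:(350+(x+.5)/6-.5,150+(y+.5)/6-.5)
print(tipfit(np.load("pics/Lp1.npz"),"L",zh(418,347),.0608,-.0003),tipfit(np.load("pics/Lh.npz"),"L",zh(410,326),.0608,-.0003))
a=cv2.imread("pics/Lp1.png")[190:225,400:440]; cv2.imwrite("pics/q.png",cv2.resize(a,None,fx=15,fy=15,interpolation=cv2.INTER_CUBIC))
E
```

```text
(np.float64(11.853089850219787), array([-0.04292864,  0.03088056])) (np.float64(-0.30218775042830603), array([-0.01398649,  0.00877852]))
```

View pics/q.png

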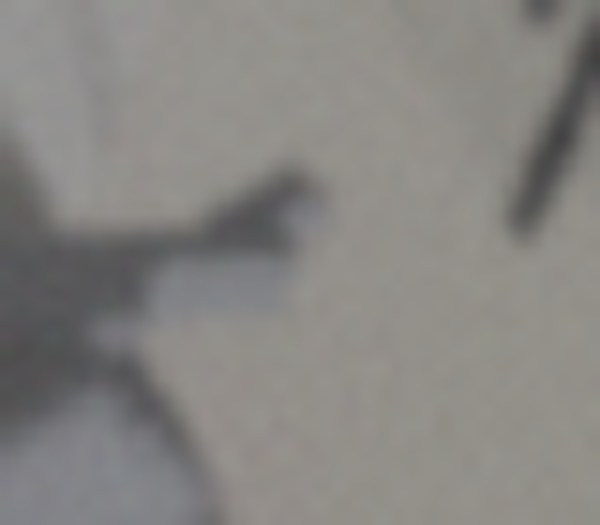

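Run:
```python
from h import *
from workcell import bot
p0=np.array(bot.current_ee_pos()); bot.line_to(p0+[0,0,.05],max_speed=.25)
p,r=press_pose("L",1,.09); bot.goto(p,r)
p,r=press_pose("L",1,.075); bot.line_to(p,max_speed=.15); bot.hold(.2)
f0=np.array(bot.current_contact_force()); np.save("f0L.npy",f0); print(bot.current_clock(),f0)
step(bot,"L",1,.0625,f0,.03); step(bot,"L",1,.0604,f0)
c=shot(bot,"Lp2"); a=c["pixels"][175:225,390:450]; cv2.imwrite("pics/Lp2z.png",cv2.resize(a,None,fx=12,fy=12,interpolation=cv2.INTER_CUBIC))
zz=lambda P:np.round(((proj(c,P)[0]-[390,175])+.5)*12-.5,0)
for d in (12,14,16,18,19,20): th=np.arcsin(d/200); print(d,zz(pt("L",.2002*np.cos(th),-.0003,.0608-d/1000,M)))
print("mark end",zz(m2w(M,[[.0018,.2039,.0419]])))
```

```text
19.6083 [ 0.44897474 -0.10464357  0.30508666]
cmd 0.0625 edge 0.06358 xy [ 0.0013 -0.0003] F [0.34 0.26 5.98] 20.27
cmd 0.0604 edge 0.06164 xy [ 0.0013 -0.0003] F [0.4  0.19 6.69] 20.63
12 [350. 408.]
14 [331. 381.]
16 [311. 355.]
18 [292. 329.]
19 [282. 317.]
20 [272. 304.]
mark end [363. 351.]
```

View pics/Lp2z.png

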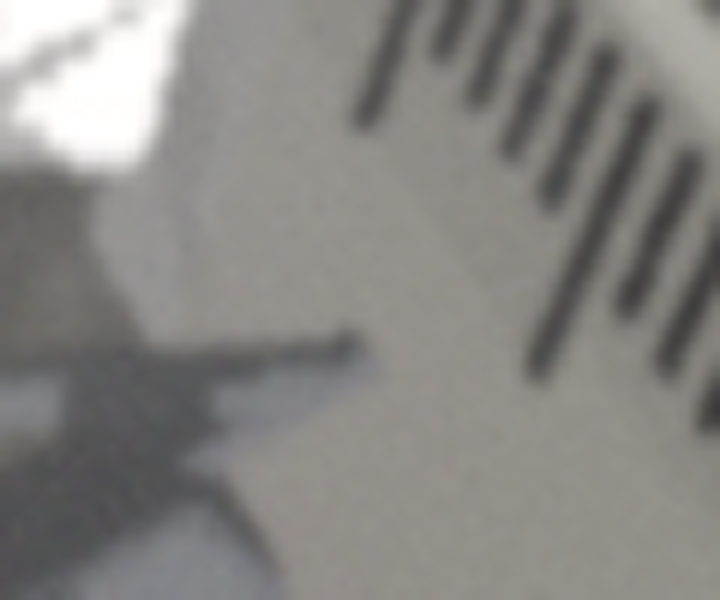

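The tip now overlaps the line's end, near zoom (340,360), which fits d≈15 mm. I'll take a small further step.

Run:
```python
from h import *
from workcell import bot
f0=np.load("f0L.npy")
step(bot,"L",1,.0592,f0)
c=shot(bot,"Lp3"); a=c["pixels"][175:225,390:450]; cv2.imwrite("pics/Lp3z.png",cv2.resize(a,None,fx=12,fy=12,interpolation=cv2.INTER_CUBIC))
zz=lambda P:np.round(((proj(c,P)[0]-[390,175])+.5)*12-.5,0)
for d in (14,16,17,18,19,20): th=np.arcsin(d/200); print(d,zz(pt("L",.2002*np.cos(th),-.0003,.0608-d/1000,M)))
print("mark end",zz(m2w(M,[[.0018,.2039,.0419]])))
```

```text
cmd 0.0592 edge 0.06052 xy [ 0.0014 -0.0004] F [0.2  2.11 6.37] 21.03
14 [339. 396.]
16 [320. 369.]
17 [310. 356.]
18 [300. 343.]
19 [290. 331.]
20 [280. 318.]
mark end [372. 365.]
```

View pics/Lp3z.png

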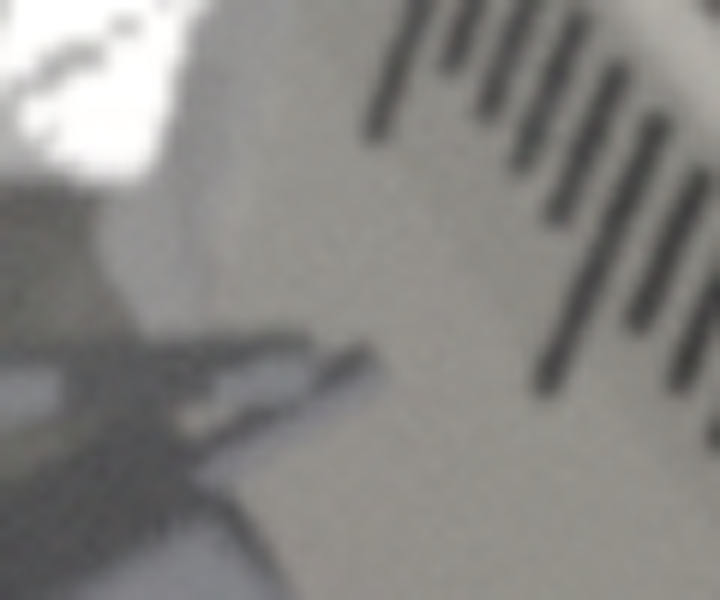

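Run:
```python
from h import *
from workcell import bot
f0=np.load("f0L.npy")
step(bot,"L",1,.0581,f0)
c=shot(bot,"Lp4"); a=c["pixels"][175:225,390:450]; cv2.imwrite("pics/Lp4z.png",cv2.resize(a,None,fx=12,fy=12,interpolation=cv2.INTER_CUBIC))
zz=lambda P:np.round(((proj(c,P)[0]-[390,175])+.5)*12-.5,0)
for d in (16,17,18,19,20): th=np.arcsin(d/200); print(d,zz(pt("L",.2002*np.cos(th),-.0003,.0608-d/1000,M)))
print("mark end",zz(m2w(M,[[.0018,.2039,.0419]])))
```

```text
cmd 0.0581 edge 0.05949 xy [ 0.0014 -0.0004] F [0.42 2.14 7.38] 21.43
16 [328. 383.]
17 [318. 370.]
18 [308. 357.]
19 [298. 344.]
20 [288. 331.]
mark end [380. 378.]
```

View pics/Lp4z.png

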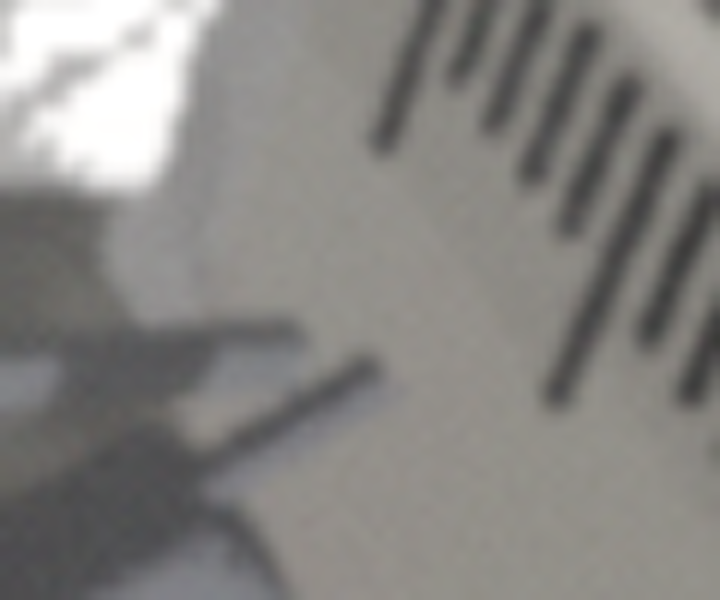

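The tip end is at about (306,342) and the line end at (381,374). The offset (-75,-31) is close to the (-81,-33) predicted for level, so the tip is about 0.3 mm short. I'll hold here, then release.

Run:
```python
from h import *
from workcell import bot
bot.hold(1.1); e=bot.current_ee_pos(); print(e[2]-.01*np.sin(PHI),bot.current_clock())
c=shot(bot,"Lp5")
p,r=press_pose("L",1,.080); bot.line_to(p,max_speed=.06); bot.hold(.2); print(bot.current_clock(),bot.current_contact_force(),np.load("f0L.npy"))
c=shot(bot,"Lr"); a=np.vstack([cv2.imread(f"pics/{n}.png")[165:225,370:450] for n in ("Lp5","Lr")]); cv2.imwrite("pics/Lpr.png",cv2.resize(a,None,fx=5,fy=5,interpolation=cv2.INTER_CUBIC))
p0=np.array(bot.current_ee_pos()); bot.line_to(p0+[0,0,.06],max_speed=.25)
p,r=viewaz("R",20,.3,-30,m=M); bot.goto(p+[0,0,.04],r); bot.line_to(p); bot.hold(.2); print(bot.current_clock(),bot.current_ee_pos()-p)
c=shot(bot,"Rl"); X=proj(c,pt("R",.2,0,.05,M))[0]; x,y=[int(v) for v in X]; print(X)
a=c["pixels"][y-50:y+50,x-60:x+60]; cv2.imwrite("pics/Rlz.png",cv2.resize(a,None,fx=6,fy=6,interpolation=cv2.INTER_CUBIC))
```

```text
0.059526423549618034 22.5833
23.35 [ 0.16105028  0.67804552 -0.53509286] [ 0.44897474 -0.10464357  0.30508666]
25.0083 [ 7.35134865e-04 -7.05631446e-05  1.22641844e-03]
[248.54387136 192.09439017]
```

View pics/Lpr.png

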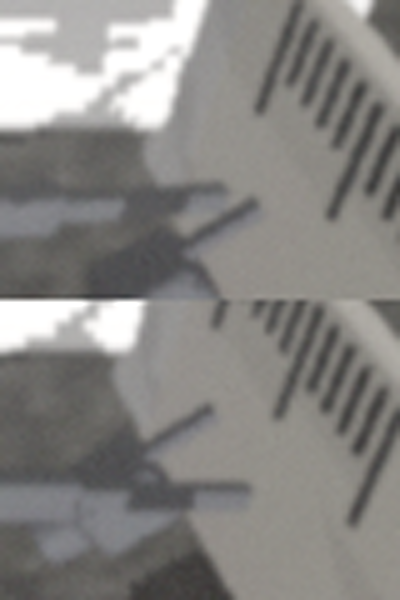

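View pics/Rlz.png

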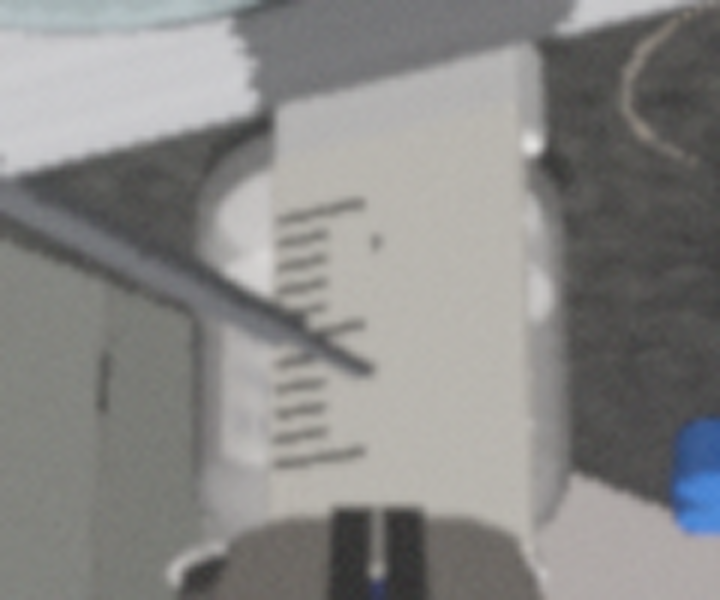

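Left is fully released, and the tip is back at its rest position. On the right scale there's a small dark dot at zoom (377,242), right beside the pointer path with the tip at (371,370). I'll triangulate the dot and the blob on the outer edge.

Run:
```python
from h import *
L={n:np.load(f"pics/{n}.npz") for n in ("Rf","Rs","Rl","scene2","top2")}
zl=lambda x,y:(188+(x+.5)/6-.5,142+(y+.5)/6-.5)
z2=lambda x,y:(355+(x+.5)/12-.5,165+(y+.5)/12-.5)
tf5=lambda x,y:(289.5-(x+.5)/5,239.5-(y+.5)/5)
def go(nm,O):
    X,e=tri([(L[n],uv) for n,uv in O]); print(nm,np.round(w2m(M,X)*1000,1),np.round(np.array(e)*1000,2),[np.round(proj(L[n],X)[0]-uv,1).tolist() for n,uv in O])
    return X
D=go("dot",[("Rs",z2(543,172)),("Rl",zl(377,242))]); print(proj(L["Rf"],D))
go("tip",[("Rs",z2(592,395)),("Rl",zl(371,369)),("Rf",tf5(197,212))])
go("tip2",[("Rs",z2(592,395)),("Rl",zl(371,369))])
go("blob",[("Rf",(222.5,187)),("scene2",(290+258/5.7,150+190/5.7))])
print(proj(L["Rl"],pt("R",.209,-.022,.045,M)),)
a=cv2.imread("pics/scene2.png")[165:200,310:350]; b=cv2.imread("pics/Rf.png")[165:200,205:245]
cv2.imwrite("pics/q2.png",np.hstack([cv2.resize(i,None,fx=10,fy=10,interpolation=cv2.INTER_CUBIC) for i in (a,b)]))
```

```text
dot [[206.4  -1.7  37.8]] [0.06 0.06] [[-0.0, 0.1], [0.1, -0.0]]
[[248.10467338 176.38850387]]
tip [[200.9  -0.   60.5]] [0.4  0.59 0.48] [[0.5, -0.4], [-0.4, 0.6], [0.1, -0.6]]
tip2 [[200.8  -0.   60.3]] [0.44 0.44] [[0.2, -0.6], [-0.4, 0.3]]
blob [[220.2 -24.6  36.8]] [2.16 2.16] [[-0.4, -2.4], [0.2, -0.8]]
[[233.26054962 193.83399458]]
```

View pics/q2.png

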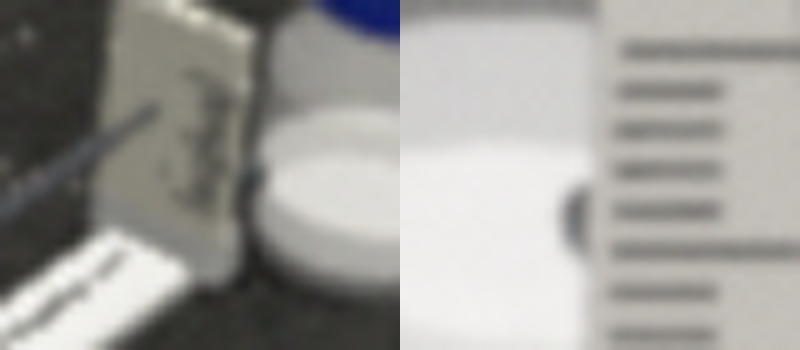

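The dot triangulates to own (206.4,-1.7,37.8) mm, and the blob behind the scale's outer edge is also at z≈37. So the right rider is clipped from behind, and the dot is the visible end of its line. With the right tip at z=60.4, that gives d≈22.6 mm. Now the right press, approached in steps.

Run:
```python
from h import *
from workcell import bot
p0=np.array(bot.current_ee_pos()); bot.line_to(p0+[0,0,.06],max_speed=.25)
p,r=press_pose("R",-1,.10); bot.goto(p,r)
p,r=press_pose("R",-1,.076); bot.line_to(p,max_speed=.15); bot.hold(.25)
f0=np.array(bot.current_contact_force()); np.save("f0R.npy",f0); print(bot.current_clock(),f0)
shot(bot,"Rh")
step(bot,"R",-1,.0685,f0,.03); step(bot,"R",-1,.0640,f0,.03); step(bot,"R",-1,.0605,f0)
c=shot(bot,"Rp1"); a=c["pixels"][175:235,380:460]; cv2.imwrite("pics/Rp1z.png",cv2.resize(a,None,fx=9,fy=9,interpolation=cv2.INTER_CUBIC))
zz=lambda P:np.round(((proj(c,P)[0]-[380,175])+.5)*9-.5,0)
for d in (12,14,16,18,20,22,24): th=np.arcsin(d/200); print(d,zz(pt("R",.2008*np.cos(th),0,.0604-d/1000,M)))
print("dot",zz(m2w(M,[[.2064,-.0017,.0378]])))
```

```text
26.675 [ 0.90204544 -0.1137274  -0.13802546]
cmd 0.0685 edge 0.06898 xy [ 0.0004 -0.0004] F [ 0.18 -0.96  4.08] 27.23
cmd 0.064 edge 0.06455 xy [ 0.0004 -0.0007] F [-1.42 -2.9   5.52] 27.62
cmd 0.0605 edge 0.06132 xy [ 0.0005 -0.0008] F [-1.3  -3.37  6.39] 28.05
12 [376. 341.]
14 [361. 321.]
16 [347. 301.]
18 [332. 281.]
20 [317. 262.]
22 [302. 244.]
24 [288. 225.]
dot [392. 258.]
```

View pics/Rp1z.png

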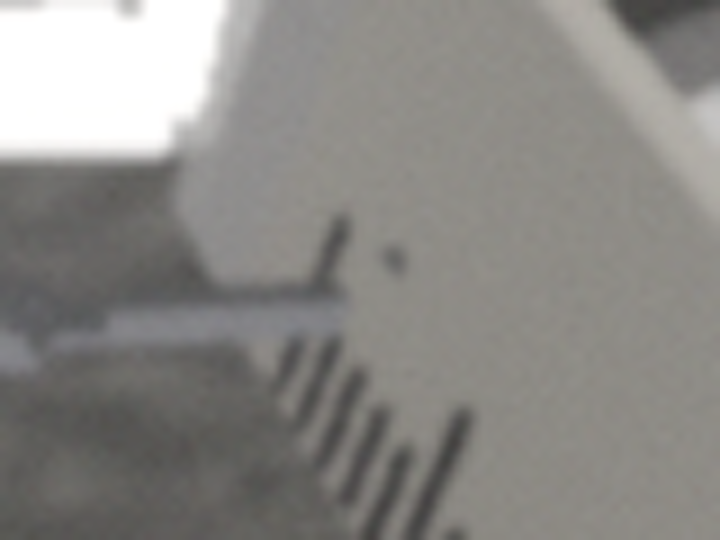

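View pics/Rh.png

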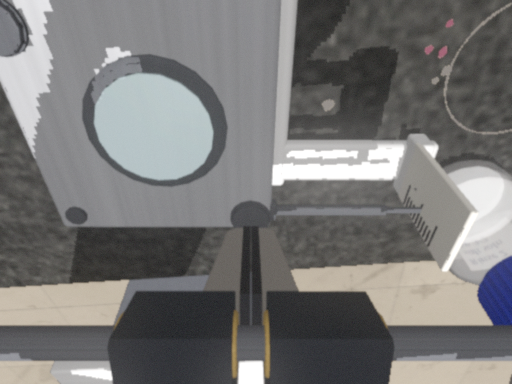

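Tip end is at (346,305), so d≈15.7 mm. The dot is at (395,259) against a predicted (392,258), which agrees. I'll step closer.

Run:
```python
from h import *
from workcell import bot
f0=np.load("f0R.npy")
step(bot,"R",-1,.0578,f0)
c=shot(bot,"Rp2"); a=c["pixels"][175:235,380:460]; cv2.imwrite("pics/Rp2z.png",cv2.resize(a,None,fx=9,fy=9,interpolation=cv2.INTER_CUBIC))
zz=lambda P:np.round(((proj(c,P)[0]-[380,175])+.5)*9-.5,0)
for d in (18,19,20,21,22,23,24): th=np.arcsin(d/200); print(d,zz(pt("R",.2008*np.cos(th),0,.0604-d/1000,M)))
print("dot",zz(m2w(M,[[.2064,-.0017,.0378]])))
a=cv2.imread("pics/Rh.png")[195:235,390:440]; cv2.imwrite("pics/Rhz.png",cv2.resize(a,None,fx=14,fy=14,interpolation=cv2.INTER_CUBIC))
```

```text
cmd 0.0578 edge 0.05877 xy [ 0.0005 -0.0008] F [ 0.13 -2.8   7.4 ] 28.48
18 [347. 307.]
19 [339. 297.]
20 [332. 287.]
21 [324. 278.]
22 [317. 268.]
23 [309. 259.]
24 [301. 249.]
dot [407. 282.]
```

View pics/Rp2z.png

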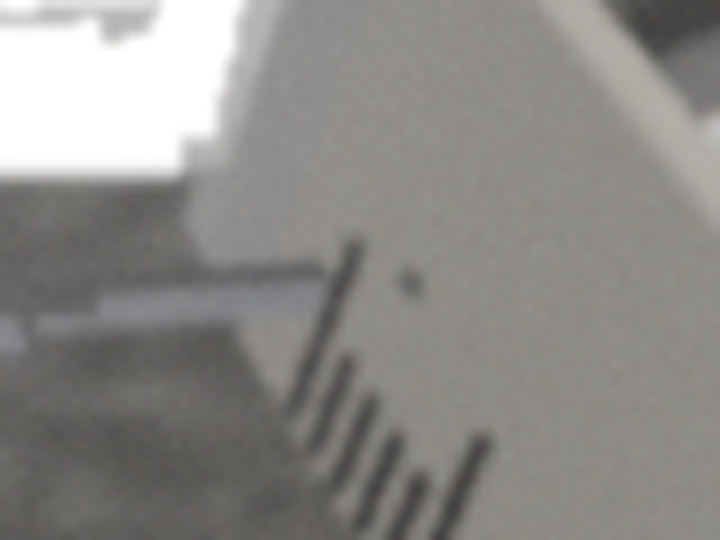

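View pics/Rhz.png

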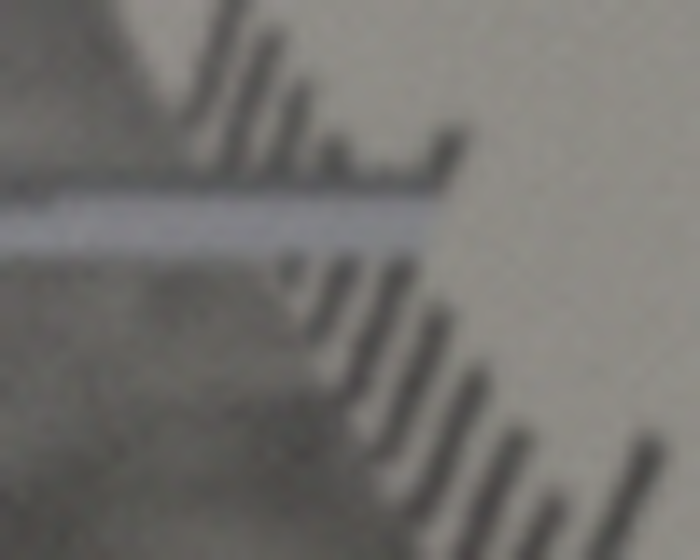

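Run:
```python
from h import *
L={n:np.load(f"pics/{n}.npz") for n in ("Rf","Rs","Rl","Rh","Rp1","Rp2")}
zl=lambda x,y:(188+(x+.5)/6-.5,142+(y+.5)/6-.5)
z2=lambda x,y:(355+(x+.5)/12-.5,165+(y+.5)/12-.5)
z9=lambda x,y:(380+(x+.5)/9-.5,175+(y+.5)/9-.5)
zh=lambda x,y:(390+(x+.5)/14-.5,195+(y+.5)/14-.5)
tf5=lambda x,y:(289.5-(x+.5)/5,239.5-(y+.5)/5)
def go(nm,O):
    X,e=tri([(L[n],uv) for n,uv in O]); print(nm,np.round(w2m(M,X)*1000,2),np.round(np.array(e)*1000,2),[np.round(proj(L[n],X)[0]-uv,1).tolist() for n,uv in O])
    return X
D=go("dot",[("Rs",z2(543,172)),("Rl",zl(377,242)),("Rp1",z9(395,259)),("Rp2",z9(411,284))])
T=go("tip",[("Rs",z2(592,395)),("Rh",zh(431,210)),("Rl",zl(371,369)),("Rf",tf5(197,212))])
T=go("tip",[("Rs",z2(592,395)),("Rh",zh(431,210)),("Rl",zl(371,369))])
t=w2m(M,T)[0]; dm=w2m(M,D)[0]; c=L["Rl"]
for d in (21,22,23,24): print(d,(proj(c,T)-proj(c,m2w(M,[[dm[0],dm[1],t[2]-d/1000]])))[0]*6)
for n,uv in (("Rp1",z9(346,305)),("Rp2",z9(325,286))): print(n,tipfit(L[n],"R",uv,t[2],t[1],t[0]))
```

```text
dot [[206.59  -1.81  37.73]] [0.19 0.04 0.07 0.14] [[0.2, 0.2], [0.0, 0.0], [-0.1, -0.1], [-0.2, -0.2]]
tip [[ 2.0062e+02 -1.0000e-02  6.0660e+01]] [0.21 0.33 0.71 0.52] [[0.2, -0.3], [0.5, -0.3], [-0.5, 0.6], [0.1, -0.6]]
tip [[ 2.0065e+02 -1.0000e-01  6.0380e+01]] [0.3  0.33 0.6 ] [[0.0, -0.5], [0.4, -0.4], [-0.6, 0.3]]
21 [ -9.69644154 118.83820057]
22 [ -9.67778368 124.92584765]
23 [ -9.65916707 131.00003955]
24 [ -9.64059155 137.06082081]
Rp1 (np.float64(15.680701647886984), array([ 0.0159498, -0.0118474]))
Rp2 (np.float64(20.3280806737358), array([ 0.15402717, -0.11980937]))
```

Run:
```python
from h import *
from workcell import bot
f0=np.load("f0R.npy")
step(bot,"R",-1,.0568,f0)
c=shot(bot,"Rp3"); a=c["pixels"][175:235,380:460]; cv2.imwrite("pics/Rp3z.png",cv2.resize(a,None,fx=9,fy=9,interpolation=cv2.INTER_CUBIC))
zz=lambda P:np.round(((proj(c,P)[0]-[380,175])+.5)*9-.5,0)
for d in (20,21,22,23,24): th=np.arcsin(d/200); print(d,zz(pt("R",.2006*np.cos(th),0,.0604-d/1000,M)))
print("dot",zz(m2w(M,[[.2066,-.0018,.0377]])))
```

```text
cmd 0.0568 edge 0.05786 xy [ 0.0006 -0.0008] F [-1.55 -2.87  8.33] 28.88
20 [334. 296.]
21 [327. 287.]
22 [319. 277.]
23 [311. 268.]
24 [304. 258.]
dot [415. 291.]
```

View pics/Rp3z.png

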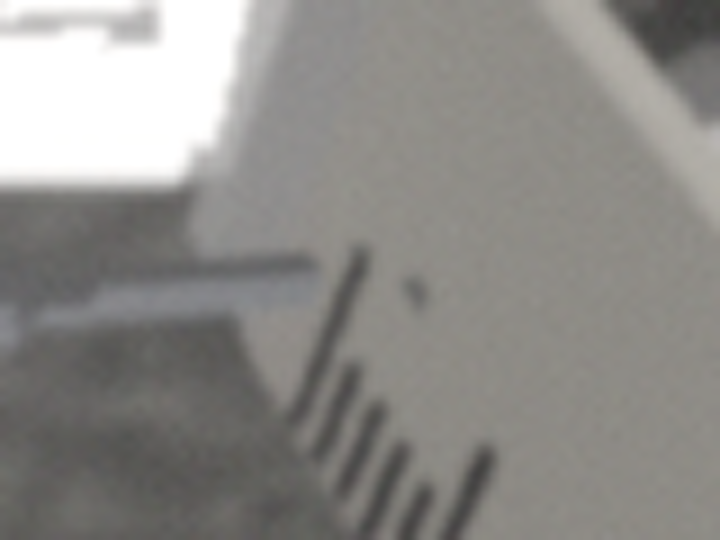

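Tip end is at about (318,279), so d≈21.9 mm against a target of about 22.6. One last 0.3 mm trim, then hold and release.

Run:
```python
from h import *
from workcell import bot
f0=np.load("f0R.npy")
step(bot,"R",-1,.0565,f0)
bot.hold(1.1); print(bot.current_ee_pos()[2]-.01*np.sin(PHI))
c=shot(bot,"Rp4")
zz=lambda P:np.round(((proj(c,P)[0]-[380,175])+.5)*9-.5,0)
for d in (22,23): th=np.arcsin(d/200); print(d,zz(pt("R",.2006*np.cos(th),0,.0604-d/1000,M)))
p,r=press_pose("R",-1,.080); bot.line_to(p,max_speed=.06); bot.hold(.2); print(bot.current_clock(),bot.current_contact_force()-f0)
c2=shot(bot,"Rr")
a=np.hstack([i["pixels"][175:235,380:440] for i in (c,c2)]); cv2.imwrite("pics/Rpr.png",cv2.resize(a,None,fx=6.5,fy=6.5,interpolation=cv2.INTER_CUBIC))
p0=np.array(bot.current_ee_pos()); bot.line_to(p0+[0,0,.08],max_speed=.25); bot.hold(.3)
shot(bot,"top9","top"); shot(bot,"scene9","scene"); print(bot.current_clock())
cv2.imwrite("pics/fin.png",np.vstack([np.hstack([cv2.imread("pics/top0.png")[130:270,230:410],cv2.imread("pics/top9.png")[130:270,230:410]])]).repeat(2,0).repeat(2,1))
```

```text
cmd 0.0565 edge 0.05759 xy [ 0.0006 -0.0008] F [-0.54 -1.53  8.51] 29.28
0.05754720553361075
22 [321. 280.]
23 [313. 270.]
31.175 [-0.53437925 -0.69770023  0.39094986]
32.0917
```

View pics/Rpr.png

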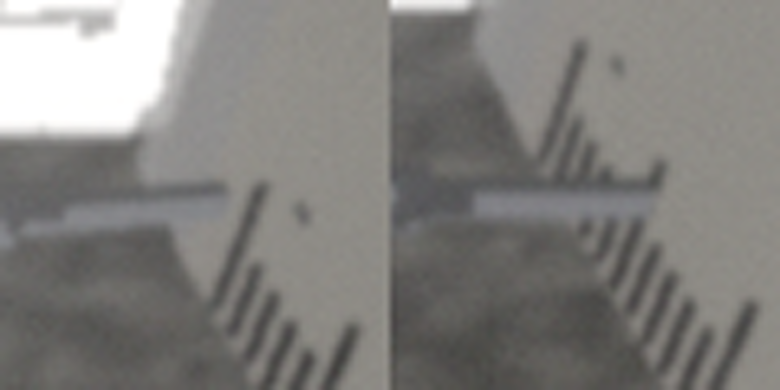

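View pics/fin.png

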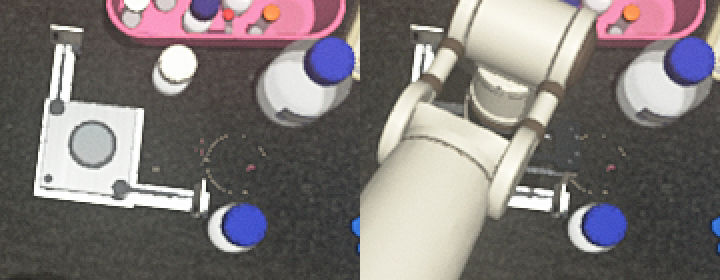

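In the held picture the tip end is at about (316,274) in the same scale, so d≈22.5 mm. After release the tip is back at its rest position, and the bottle hasn't moved. The robot is clear of everything.

Run:
```python
from workcell import bot
print(bot.current_clock()); bot.job_done()
```

```text
32.0917
the job is handed in; nothing more can be done
```

I pressed and held both corners at their marks, left first and then right, and each one sprang back up. The job went in at 32 s of the 56 s allowed.

| Corner | Mark below resting tip | Tip held at | Hold | After release |
|---|---|---|---|---|
| Left | about 18.9 mm | about 18.6 mm down | about 1.5 s at the final position | tip back at rest, no contact force |
| Right | about 22.6 mm | about 22.5 mm down | about 1.2 s at the final position, plus about 0.4 s at 21.9 mm | tip back at rest, no contact force |

- **Accuracy:** these figures come from several wrist-camera views and should be good to about 0.5 mm. I aimed slightly short so as not to pass either mark.
- **Extra left press:** I first pressed the left corner to about 12 mm and let go to get a better view of its mark, which the pointer had partly hidden. The full press came after that.
- **Right mark:** its rider appears to sit behind the scale, with only the end of its line showing as a small dot. I took the right height from that dot. A dark blob at the scale's outer edge, which I took for the rider's knob, measured about the same height but only roughly.
- **Surroundings:** before and after top views show the low and tall bottles where they were. The arm covered part of the mount in the last top view, and I did not check the vial or carton afterwards.

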